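# Refit the return spring of the dominoes-table drawer

### The arm

A 6-joint arm with a two-finger parallel gripper is mounted at the origin on the work surface. World frame = base frame: x ahead of the robot, y to its left, z up, the work surface at z = 0. Lengths are in m, angles in rad, forces in N, time in s.
With the tool pointing down it reaches from about 0.35 to 0.775 m from the base axis. Payload 5.5 kg.
Tool frame: the origin (TCP) lies midway between the tips of the shut fingers; the grasp point (between the pads) lies 19 mm behind it (env.tcp_to_grasp is the distance from the TCP to the grasp point, in m); z points along the fingers, y is the direction in which the jaws open and shut (so a half turn about z gives the same grasp; the last joint's range is limited). The gripper opens to 85 mm and grips with 20 to 120 N. Pads are 22 mm wide; open, the fingers measure 114 mm over their backs; the gripper's body (76 mm by 85 mm) begins 54 mm behind the grasp point. The pads swing forward as they close: fully open they stand 13 mm farther back than shut.
Start: joints at [1.175, 0.313, 0.046, 1.304, 0, 1.431], TCP at [0.146, 0.556, 0.231] pointing down, gripper open.
Joint ranges: [-2.76, 2.76], [-0.86, 1.69], [-1.03, 1.26], [-2.2, 2.34], [-1.47, 1.5], [-3.14, 3.14]. Speed limits (rad/s): [2.57, 2.57, 3.14, 3.14, 3.14, 3.14].

### API

Orientations are given as a unit quaternion [w, x, y, z].
In Python, from workcell import get_state, viewer, hand_in, finder, env gives the robot as it stands.
- The arm moves only by the tool arm_command, never from a script. Its argument "motion" is a list of rows, each an object of numbers: "x", "y", "z": the shift along the tool's x, y, z in mm; "rx", "ry", "rz": the turn, a rotation vector about the tool's x, y, z in degrees; "hand": the closure, from -1 (fully open) to 1 (shut). A call has 1 to 10 rows; each row is the pose to reach, as a shift and turn from the pose commanded when the call began, along the tool's axes at that moment; what a row does not reach only later rows make up. A row lasts 1/8 s, in which the tool goes at most 62.5 mm and 10.7 degrees, less where a joint would pass 70% of its speed; a pose out of reach is approached as far as the arm can. A call with a gripper value outside its range is refused whole. The fingers move at their own pace and stop on an object; "force" is the grip in N (left out, the last holds). Time passes only in rows, so rows that repeat a pose let the fingers close. It gives the time, the measured TCP pose, the force and the opening at its end, in the units of the state.
- get_state(): the state, without advancing time (a new reading comes with each control period).
- viewer.read_camera(name): name is "scene" or "top" or "wrist"; returns a dict with "image" (400x640x3 uint8, red, green, blue), "z_map" (400x640 float32, m along the optical axis (not along the pixel's ray), 0 where there is no reading), "intrinsics" (3x3 intrinsics, pixels), "rvec" (rotation vector, rad) and "tvec" (3), from world to camera coordinates, as OpenCV has them. Camera axes: x right, y down, z forward; pixel columns grow to the right and rows downward; lengths in m; the calibration is good to about 2 mm. The wrist camera is an equidistant fisheye: a pixel r from the principal point sees the ray r / f radians off the axis. A picture is of the moment at which its call begins.
- hand_in(): hands the job in, once; it reports no verdict.
Trained networks look in a picture, given as the dict that the camera call returned (one of the last four; its "shot" number tells which), for a name from the list of things; names that differ only in an ending like _2 or _b are one class to them, and where a whole thing is asked for, a point or a joint stands for the part that bears it (a point fixed in the world has none). Each returns a list of dicts, best first, with "score" (0 to 1); they miss things now and then, are a little off and sometimes report something else, mostly with a low value. They report only what shows in the picture. A call takes as long as a camera call. They do not tell look-alikes from the thing itself.
- finder.find_in(picture, query): "at" ([column, row] in pixels, amid what is visible of it).
- finder.masks_of(picture, query): "region" (400x640 bool, what is visible of it) and "at" ([column, row] in pixels, amid what is visible of it).
The state is a dict: "clock": time; "joint_pos": joint angles; "qvel": joint speeds; "tau": joint torques, N m; "tcp_pos": TCP position; "orientation": TCP orientation; "wrist_force": force on the tool from outside, world axes, zero at the start; "ft_torque": the same for the moment, N m; "finger_gap": finger opening in m.
Only numpy, scipy, OpenCV 4.12 (cv2) and the standard library are available. Lean on these libraries where they do the work, as an engineer would, in place of code of your own. Each camera call takes 0.05 s, during which the arm holds its last target.

### The job

The small drawer unit of the dominoes table lies upside down for repair. Refit its return spring: hook the red end down through the hole in the springy anchor strip, feeling gently for the hole, then stretch the spring and drop the eye at its blue end over the brass post, fully down under the post's head, so that the let-go spring holds the drawer shut. Do not overstretch the spring or press hard on the unit, and leave the glass, coaster, cup and loose domino alone.

Things in the scene. Friction and masses are not known exactly. Their poses are not given: they have to be found in the camera images.
- unit: Fixed wooden drawer unit lying upside down, 280 x 170 x 60 mm (its x, y, z); origin at the centre of its underside on the table. Its flat top (z = 60 mm) is the work face. The post stands on the work face at x = +98 mm; the drawer with a brass knob slides out to its -x; the anchor strip bridges the work face near x = -85 mm.
- drawer (a joint): how far the drawer is open, m; 0 = shut. It starts 10 to 28 mm open, moves easily (about 1 N) towards the unit's -x as it opens, and carries the anchor strip; a fitted spring pulls it shut.
- anchor_mark (a point): mark carried by the drawer, in the plane of the anchor strip's upper face (20 mm above the work face), axes as the unit's. The strip is clamped in slots and its place was not measured: its hole's centre is at this x, but anywhere from 5 to 31 mm from the mark towards +y, new each time: find it by feel or sight. The drawer shut, the post is 183 mm in +x and 15 mm in +y from here.
- anchor_far (a point): second mark, 31 mm in +y from anchor_mark: the farthest place of the hole. The strip is a bare aluminium plate, 36 mm (x) by 84 mm (y), 4 mm thick, on a dark block under each end, 16 mm of free space beneath, one round 13 mm hole with 1 mm chamfer at its centre. Pressed down it yields about 1.5 N per mm after 2 N, to a hard stop at 5 mm; its clamp holds about 14 N sideways.
- post (a point): foot of the fixed brass post, on the work face; axes as the unit's. Neck 8 mm diameter, 6.5 mm high; above it a round head 12 mm in diameter, domed; overall 10 mm high. It lies 183 mm in +x and 15 mm in +y from the mark when the drawer is shut.
- hook_tip (a point): lowest point of the hook at the red end: a straight round steel pin, 7 mm diameter, rounded end, 20 mm long below the red block, with a small toe (9 mm along x, 7 along y overall, centred here). The spring's axes: z up, x from red end to blue end. It stands level, 56 mm high, on this tip and the eye; also when the tip rests on the work face inside the hole.
- hook_grip (a point): grip point in the red block at the hook end: block 28 mm along x, 12 mm wide along y, from 20 to 56 mm above the hook tip; this point lies 42 mm above the hook tip and 3 mm towards the blue end.
- eye_grip (a point): grip point in the blue block at the other end: block 24 mm along x, 12 mm wide along y, from 20 to 56 mm above the underside of the eye; this point lies 42 mm above that underside, and 30 mm from the eye centre (the eye is farther out, +x).
- eye (a point): centre of the level round wire eye at the blue end: inner diameter about 19 mm, outer 30 mm, wire 5 mm thick; this point is half-way up the wire, 3 mm above its underside. 132 mm from the hook tip when unstretched.
- stretch (a joint): stretch of the spring, m; 0 = unstretched. Pull is 2.4 N at 0 and grows by 1.2 N per 10 mm; about 45 mm when fitted; more than 80 mm ruins it. It only lengthens, it does not bend. Whole spring about 0.11 kg.
- glass: empty amber glass, 95 mm high, 68 mm wide, standing on the coaster; origin at the centre of its underside.
- coaster: round stainless steel coaster, 94 mm wide, 5 mm thick; origin at the centre of its underside.
- cup: grey ceramic cup, 75 mm high, 76 mm wide, no handle; origin at the centre of its underside.
- domino: loose bone-white domino, 24 x 48 x 9 mm, lying flat; origin at the centre of its underside.
Mind the look-alikes: they are no part of the job. What is meant by the part that bears hook_tip is not orange or purple, and is the smaller of those in its own colour.

How it is judged:
By the outcome, as a careful person would: the job done as asked, in the order asked, and still so for the second after the job is handed in, with the robot touching nothing.
It also fails if it takes over 67 s, if anything falls off the work surface, if the arm or the gripper's body presses on something with over 40 N, if the wrist force passes 120 N, or if a joint passes its speed limit or range.

## Working session

There is one attempt and no reset: what is moved stays moved. The work goes in short steps, Python scripts to look and compute and a tool call to move; the robot and the scene stay as the last step left them, time stands still between calls to the robot, and variables do not carry over. Pictures are saved under pics/ and viewed, and the job is handed in when it is done.

Besides the shell and the picture viewer there is one more tool, called after "Call:" in YAML: its name, and indented under it one key for each argument. arm_command: Moves the arm, as the interface text tells. Its arguments: {"type":"object","properties":{"motion":{"type":"array","items":{"type":"object","properties":{"x":{"type":"number"},"y":{"type":"number"},"z":{"type":"number"},"rx":{"type":"number"},"ry":{"type":"number"},"rz":{"type":"number"},"hand":{"type":"number"}}}},"force":{"type":"number"}},"required":["motion"]}

```bash
ls; mkdir -p pics
cat > h.py <<'E'
import numpy as np, cv2
from workcell import get_state, viewer, hand_in, finder, env
from scipy.spatial.transform import Rotation as R
def shot(name,fn=None):
    p=viewer.read_camera(name)
    if fn: cv2.imwrite('pics/'+fn,p['image'][:,:,::-1])
    return p
def world(p,uv,z=None,fish=False):
    K=np.array(p['intrinsics']);Rm=cv2.Rodrigues(np.array(p['rvec'],float))[0];t=np.array(p['tvec'],float).ravel()
    a=(uv[0]-K[0,2])/K[0,0];b=(uv[1]-K[1,2])/K[1,1]
    if fish:
        r=np.hypot(a,b);s=np.sin(r)/r if r>1e-9 else 1;d=np.array([a*s,b*s,np.cos(r)])
    else: d=np.array([a,b,1.])
    c=-Rm.T@t;dw=Rm.T@d
    if z is not None: return c+dw*(z-c[2])/dw[2]
    zz=p['z_map'][int(round(uv[1])),int(round(uv[0]))]
    return c+dw*zz/d[2]
def proj(p,X,fish=False):
    K=np.array(p['intrinsics']);Rm=cv2.Rodrigues(np.array(p['rvec'],float))[0];t=np.array(p['tvec'],float).ravel()
    c=Rm@np.array(X)+t
    if fish:
        th=np.arctan2(np.hypot(c[0],c[1]),c[2]);n=np.hypot(c[0],c[1])+1e-12;a=c[:2]/n*th
    else: a=c[:2]/c[2]
    return np.array([K[0,0]*a[0]+K[0,2],K[1,1]*a[1]+K[1,2]])
def st():
    s=get_state();print({k:np.round(v,4).tolist() for k,v in s.items()});return s
E
cat > a.py <<'E'
from h import *
st()
for c in ['top','scene','wrist']:
    p=shot(c,c+'0.png')
    if c=='wrist': continue
    print(c,np.round(p['intrinsics'],1).tolist(),p['rvec'],p['tvec'])
    for q in ['unit','anchor_mark','anchor_far','post','hook_tip','hook_grip','eye_grip','eye','glass','coaster','cup','domino','drawer']:
        for f in finder.find_in(p,q)[:4]:
            print(q,round(f['score'],2),np.round(f['at'],1),np.round(world(p,f['at']),4))
E
python3 a.py
```

```text
pics
{'clock': 0.0, 'joint_pos': [1.1754, 0.3141, 0.045, 1.3036, -0.0, 1.4312], 'qvel': [-0.0004, -0.0022, 0.0004, 0.0004, 0.0007, 0.0011], 'tau': [0.0018, -48.0623, 29.8534, 0.0194, -0.0, 0.0], 'tcp_pos': [0.1453, 0.5558, 0.2304], 'orientation': [-0.0002, 0.1276, 0.9918, -0.0009], 'wrist_force': [-0.525, -0.2258, -1.2706], 'ft_torque': [-0.0096, -0.0144, 0.0367], 'finger_gap': 0.0856}
top [[496.8, 0.0, 315.1], [0.0, 496.8, 200.5], [0.0, 0.0, 1.0]] [ 2.11649269 -2.12384476  0.18606197] [-0.0898356   0.46098441  1.30200403]
unit 0.6 [253.9 177.7] [0.5202 0.0731 0.0614]
anchor_far 0.68 [202.8 182.7] [0.5202 0.2246 0.0032]
anchor_far 0.2 [314.3 120.4] [ 0.7026 -0.0892  0.0015]
anchor_far 0.16 [369.5 160.7] [ 0.5749 -0.2424  0.0278]
post 0.98 [254.5 173.8] [0.5312 0.0718 0.0607]
post 0.32 [196.9 181.7] [0.5126 0.2296 0.0494]
hook_tip 0.73 [431.8 221.4] [ 0.3999 -0.4001  0.0585]
hook_tip 0.66 [195.  272.9] [0.2679 0.2288 0.032 ]
hook_tip 0.64 [418.4 145.3] [ 0.616  -0.3778  0.0363]
hook_tip 0.62 [371.2 166.9] [ 0.5549 -0.2457  0.0365]
hook_grip 0.78 [196.  275.7] [0.2605 0.2254 0.0337]
ho
[... 1795 characters left out ...]
]
eye_grip 0.5 [427.1 140.4] [0.3232 0.2076 0.0466]
eye_grip 0.48 [211.4 292.6] [ 0.6656 -0.4033  0.035 ]
eye 0.75 [431.4 141.4] [0.3335 0.2153 0.0521]
eye 0.72 [212.7 290.9] [ 0.6599 -0.4009  0.0304]
eye 0.66 [226.3 177.9] [ 0.3669 -0.3462  0.0576]
eye 0.52 [276.4 257.6] [ 0.6092 -0.2507  0.0428]
glass 0.76 [347.5 286. ] [ 0.6982 -0.1014  0.0206]
glass 0.71 [301.4 173.8] [ 0.3522 -0.1505  0.0131]
coaster 0.68 [345.8 309.8] [ 0.7468 -0.1153  0.005 ]
cup 0.74 [301.3 174.3] [ 0.3532 -0.1509  0.0123]
domino 0.53 [422.4 286.9] [0.7266 0.0696 0.0096]
domino 0.4 [404.8 215.3] [0.5606 0.069  0.0612]
domino 0.16 [348.1 310.6] [ 0.7508 -0.1111  0.0082]
drawer 0.57 [457.  195.5] [0.507  0.2303 0.0306]
```

View pics/top0.png

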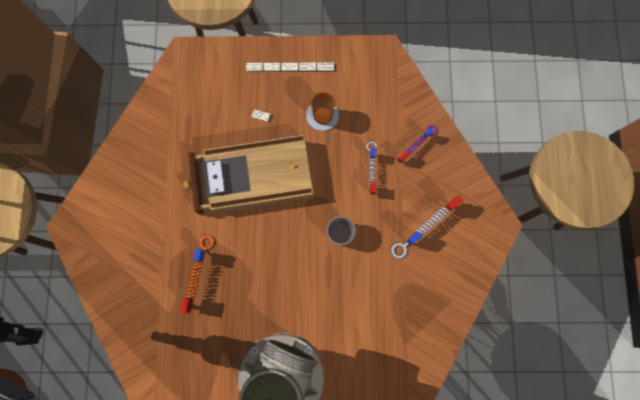

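View pics/scene0.png

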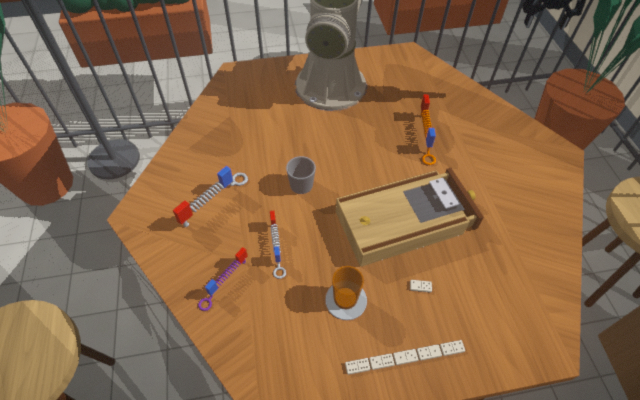

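View pics/wrist0.png

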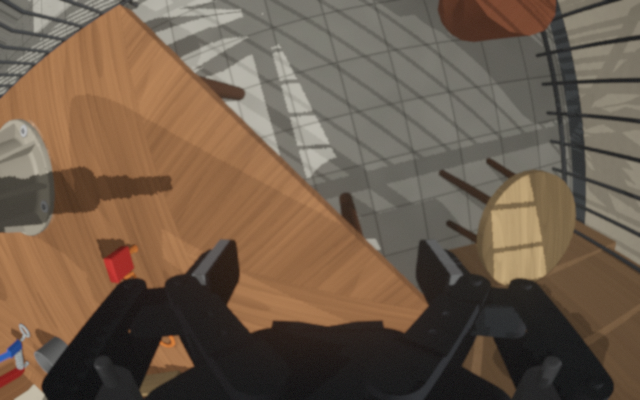

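Run:
```python
import cv2
a=cv2.imread('pics/top0.png');
cv2.imwrite('pics/top0a.png',cv2.resize(a[120:300,150:270],None,fx=3.3,fy=3.3,interpolation=2))
cv2.imwrite('pics/top0b.png',cv2.resize(a[100:270,340:460],None,fx=3.5,fy=3.5,interpolation=2))
```

```text
(no output)
```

View pics/top0a.png

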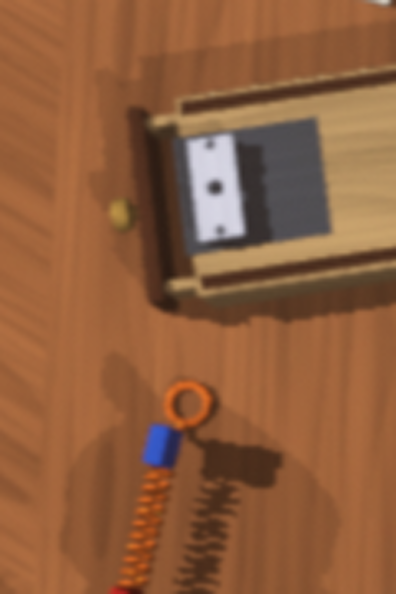

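View pics/top0b.png

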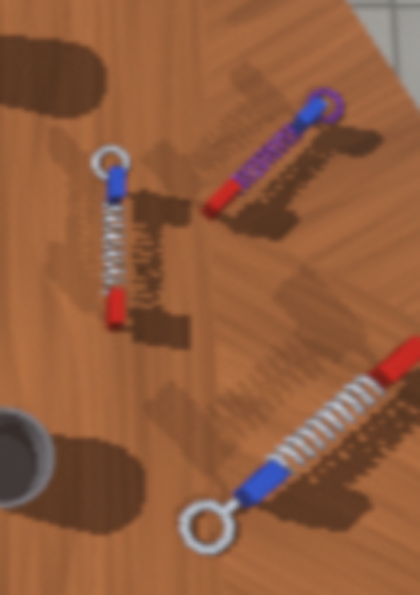

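```bash
cat >> h.py <<'E'
def cloud(p,fish=False):
    K=np.array(p['intrinsics']);Rm=cv2.Rodrigues(np.array(p['rvec'],float))[0];t=np.array(p['tvec'],float).ravel()
    v,u=np.mgrid[0:400,0:640];a=(u-K[0,2])/K[0,0];b=(v-K[1,2])/K[1,1]
    if fish:
        r=np.hypot(a,b)+1e-9;s=np.sin(r)/r;d=np.stack([a*s,b*s,np.cos(r)],-1)
    else: d=np.stack([a,b,np.ones_like(a)],-1)
    c=-Rm.T@t;Z=p['z_map'];d=d/d[...,2:]
    W=c+(d*Z[...,None])@Rm
    W[Z<=0]=np.nan
    return W
def colors(p):
    h=cv2.cvtColor(p['image'],cv2.COLOR_RGB2HSV).astype(int)
    H,S,V=h[...,0],h[...,1],h[...,2]
    return dict(red=((H<5)|(H>173))&(S>190)&(V>90),blue=(H>105)&(H<125)&(S>140)&(V>70))
E
python3 - <<'E'
from h import *
for c in ['top','scene']:
    p=shot(c);W=cloud(p);C=colors(p)
    np.save(f'{c}W.npy',W)
    for k in C:
        m=C[k].astype(np.uint8)
        n,l,s,ce=cv2.connectedComponentsWithStats(m)
        for i in range(1,n):
            if s[i,4]>20:
                w=W[l==i];z=w[:,2];hi=w[z>np.nanmax(z)-0.012]
                print(c,k,s[i].tolist(),ce[i].round(1),np.round(np.nanmean(w,0),4),'hi',len(hi),np.round(np.nanmedian(hi,0),4), np.nanmax(z).round(4))
    # unit
    m=np.abs(W[...,2]-0.06)<0.02
    m&=(W[...,0]>.35)&(W[...,0]<.66)&(W[...,1]>-.1)&(W[...,1]<.3)
    pts=W[m]
    print(c,np.histogram(pts[:,2],bins=np.arange(.04,.0901,.004)))
    r=cv2.minAreaRect(pts[np.abs(pts[:,2]-.06)<.004][:,:2].astype(np.float32)*1000);print(r)
E
```

```text
top red [398, 152, 10, 10, 46] [402.7 156.5] [ 0.5793 -0.3304  0.0535] hi 38 [ 0.5801 -0.332   0.0565] 0.0612
top red [371, 183, 5, 11, 46] [372.9 187.7] [ 0.4926 -0.2471  0.0545] hi 42 [ 0.4928 -0.2472  0.0556] 0.0605
top red [446, 196, 16, 14, 104] [454.1 202.7] [ 0.4466 -0.4563  0.0778] hi 78 [ 0.4477 -0.4584  0.0807] 0.0889
top red [181, 298, 8, 15, 90] [184.6 305.2] [0.1849 0.2417 0.0733] hi 78 [0.1853 0.2405 0.0752] 0.0832
top blue [425, 128, 7, 9, 34] [428.1 132. ] [ 0.6487 -0.4024  0.0534] hi 29 [ 0.6488 -0.4035  0.0567] 0.0611
top blue [371, 148, 4, 9, 31] [372.6 152. ] [ 0.5918 -0.2486  0.0553] hi 26 [ 0.5921 -0.2495  0.0576] 0.0616
top blue [408, 232, 14, 12, 80] [414.3 237.5] [ 0.3552 -0.3485  0.0779] hi 67 [ 0.3564 -0.3496  0.0808] 0.0873
top blue [194, 249, 8, 12, 67] [197.5 254.6] [0.3132 0.2134 0.0754] hi 61 [0.3145 0.213  0.0757] 0.0841
top (array([  64,   71,   91,  355, 2132, 3044,  749,   39,   34,  153,    0,
          0]), array([0.04 , 0.044, 0.048, 0.052, 0.056, 0.06 , 0.064, 0.068, 0.072,
       0.076, 0.08 , 0.084, 0.088]))
((535.0512084960938, 84.0223770141
[... 432 characters left out ...]
32.1] [0.3205 0.2148 0.0755] hi 35 [0.3211 0.2145 0.0758] 0.0791
scene blue [219, 167, 13, 19, 145] [225.6 175.6] [ 0.3657 -0.3467  0.0658] hi 68 [ 0.3646 -0.3479  0.0794] 0.0846
scene blue [275, 247, 4, 9, 32] [276.4 251. ] [ 0.5995 -0.2486  0.0563] hi 32 [ 0.5999 -0.2485  0.0566] 0.061
scene blue [206, 280, 11, 14, 90] [211.2 286.2] [ 0.6577 -0.4006  0.05  ] hi 59 [ 0.6568 -0.4016  0.0565] 0.0608
scene (array([ 203,  185,  190,  206, 1648, 4452,  473,   28,   14,  100,    0,
          0]), array([0.04 , 0.044, 0.048, 0.052, 0.056, 0.06 , 0.064, 0.068, 0.072,
       0.076, 0.08 , 0.084, 0.088]))
((538.8663330078125, 86.67962646484375), (173.158203125, 323.41094970703125), 8.747265815734863)
```

```bash
cat >> h.py <<'E'
def go(pos,yaw_y_deg,s=None):
    """shift (mm) tool axes and rotvec deg from current to target; tool pointing down, tool y at yaw"""
    s=s or get_state();q=s['orientation'];R0=R.from_quat([q[1],q[2],q[3],q[0]])
    a=np.radians(yaw_y_deg);y=np.array([np.cos(a),np.sin(a),0]);z=np.array([0,0,-1.]);x=np.cross(y,z)
    R1=R.from_matrix(np.stack([x,y,z],1))
    d=R0.inv().apply(np.array(pos)-s['tcp_pos'])*1000
    rv=np.degrees((R0.inv()*R1).as_rotvec())
    print('go',np.round(pos,4),'xyz',d.round(1),'rv',rv.round(1))
E
python3 - <<'E'
from h import *
s=get_state();p=shot('wrist')
Rm=cv2.Rodrigues(np.array(p['rvec'],float))[0];c=-Rm.T@np.array(p['tvec']).ravel()
q=s['orientation'];R0=R.from_quat([q[1],q[2],q[3],q[0]])
print(p['intrinsics'],'cam in tool',R0.inv().apply(c-s['tcp_pos']),'axis tool',R0.inv().apply(Rm[2]),'cam x in tool',R0.inv().apply(Rm[0]))
go([.40,.22,.25],80);go([.49,-.247,.2],89.1);go([.44,.0,.25],85)
E
```

```text
[[309.70691629   0.         327.23763174]
 [  0.         309.70691629 195.48009414]
 [  0.           0.           1.        ]] cam in tool [ 6.60843035e-02  1.40105474e-04 -1.40347603e-01] axis tool [-2.56893341e-01  5.36637006e-04  9.66439612e-01] cam x in tool [-1.08019225e-03  9.99999062e-01 -8.42402037e-04]
go [0.4  0.22 0.25] xyz [-331.3 -261.   -18.7] rv [ 0.   0.  -4.7]
go [ 0.49  -0.247  0.2  ] xyz [-536.5 -690.    31.3] rv [  0.    0.  -13.8]
go [0.44 0.   0.25] xyz [-425.7 -463.7  -18.7] rv [ 0.   0.  -9.7]
```

Call:
arm_command:
  motion:
    - {"x": -47,"y": -37,"z": -3}
    - {"x": -94,"y": -74,"z": -6}
    - {"x": -141,"y": -111,"z": -9}
    - {"x": -188,"y": -148,"z": -12,"rz": -2}
    - {"x": -235,"y": -185,"z": -15,"rz": -4}
    - {"x": -282,"y": -222,"z": -18,"rz": -5}
    - {"x": -331,"y": -261,"z": -19,"rz": -5}
    - {"x": -331,"y": -261,"z": -19,"rz": -5}

```text
invalid input at $.motion[0]: expected keys x, y, z, rx, ry, rz, hand
```

Run:
```python
from h import *
s=st();p=shot('wrist','wrist1.png');np.save('w1.npy',p,allow_pickle=True)
for q in ['unit','anchor_mark','anchor_far','post']:
    for f in finder.find_in(p,q)[:4]:
        print(q,round(f['score'],2),np.round(f['at'],1),np.round(world(p,f['at'],fish=True),4))
```

```text
{'clock': 1.6, 'joint_pos': [1.1754, 0.3132, 0.0461, 1.3036, -0.0, 1.4312], 'qvel': [-0.0003, -0.0019, -0.0003, 0.0004, -0.0009, 0.0003], 'tau': [-0.0012, -48.0452, 29.8807, 0.0004, -0.0002, 0.0], 'tcp_pos': [0.1455, 0.5563, 0.2313], 'orientation': [0.0, 0.1276, 0.9918, 0.0], 'wrist_force': [-0.353, -0.1141, -0.1398], 'ft_torque': [-0.0109, -0.01, -0.0428], 'finger_gap': 0.0855}
unit 0.55 [157.1 381.4] [0.4438 0.1426 0.0233]
post 0.86 [155.3 380.8] [0.4425 0.1386 0.023 ]
```

View pics/wrist1.png

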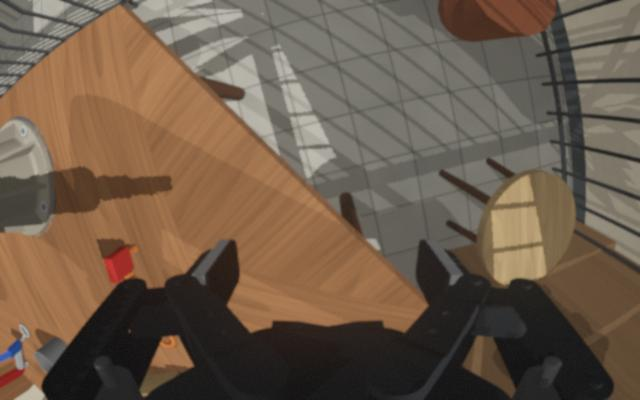

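Run:
```python
from h import *
go([.53,.13,.25],82)
```

```text
go [0.53 0.13 0.25] xyz [-479.9 -315.2  -18.7] rv [ 0.  -0.  -6.7]
```

Call:
arm_command:
  motion:
    - {"x": -50,"y": -33,"z": -4,"rx": 0,"ry": 0,"rz": -1,"hand": -1}
    - {"x": -100,"y": -66,"z": -8,"rx": 0,"ry": 0,"rz": -2,"hand": -1}
    - {"x": -150,"y": -99,"z": -12,"rx": 0,"ry": 0,"rz": -3,"hand": -1}
    - {"x": -200,"y": -132,"z": -16,"rx": 0,"ry": 0,"rz": -4,"hand": -1}
    - {"x": -250,"y": -165,"z": -18,"rx": 0,"ry": 0,"rz": -5,"hand": -1}
    - {"x": -300,"y": -198,"z": -18,"rx": 0,"ry": 0,"rz": -6,"hand": -1}
    - {"x": -350,"y": -231,"z": -18,"rx": 0,"ry": 0,"rz": -7,"hand": -1}
    - {"x": -400,"y": -264,"z": -18,"rx": 0,"ry": 0,"rz": -7,"hand": -1}
    - {"x": -450,"y": -297,"z": -18,"rx": 0,"ry": 0,"rz": -7,"hand": -1}
    - {"x": -480,"y": -315,"z": -18,"rx": 0,"ry": 0,"rz": -7,"hand": -1}

```text
clock: 3.1
tcp_pos: [0.5319, 0.1277, 0.2492]
orientation: [0.0, 0.068, 0.998, -0.0]
wrist_force: [-0.1, 0.7, 0.4]
finger_gap: 0.0849
```

Run:
```python
from h import *
import pickle
s=st();p=shot('wrist','wrist1.png');pickle.dump((s,p),open('w1.pkl','wb'))
for q in ['anchor_mark','anchor_far','post']:
    for f in finder.find_in(p,q)[:3]:
        print(q,round(f['score'],2),np.round(f['at'],1),np.round(world(p,f['at'],fish=True),4))
```

```text
{'clock': 3.1, 'joint_pos': [0.0889, 0.2536, 0.0091, 1.3257, -0.0001, 0.2251], 'qvel': [-0.3909, 0.26, 0.3362, 0.0864, 0.0086, -0.3995], 'tau': [0.6017, -45.9352, 29.0394, -0.217, -0.1797, 0.3138], 'tcp_pos': [0.5319, 0.1277, 0.2492], 'orientation': [0.0003, 0.068, 0.9977, -0.0], 'wrist_force': [-0.1399, 0.7375, 0.3654], 'ft_torque': [0.0125, -0.0137, 0.0281], 'finger_gap': 0.0849}
anchor_mark 0.63 [407.1 149.6] [0.5219 0.232  0.0058]
anchor_mark 0.57 [ 97.9 250.3] [ 0.5984 -0.2438  0.0367]
anchor_far 0.64 [413.2 149.7] [0.5184 0.2318 0.0366]
post 0.61 [300.9 175.4] [0.5274 0.0998 0.0589]
```

View pics/wrist1.png

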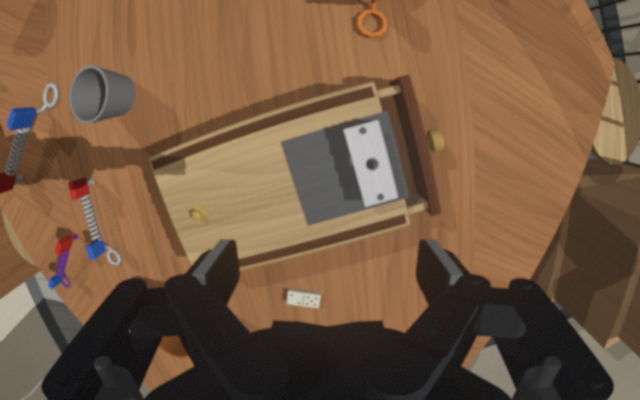

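```bash
cat > m1.py <<'E'
from h import *
import pickle,sys
s,p=pickle.load(open(sys.argv[1],'rb'))
im=p['image'];x0,y0,x1,y1=[int(v) for v in sys.argv[2:6]]
k=float(sys.argv[6])
cv2.imwrite('pics/'+sys.argv[7],cv2.resize(im[y0:y1,x0:x1,::-1],None,fx=k,fy=k,interpolation=cv2.INTER_CUBIC))
E
python3 m1.py w1.pkl 335 110 415 215 5 c1.png; python3 m1.py w1.pkl 180 195 220 230 10 c2.png
python3 - <<'E'
from h import *
import pickle
s,p=pickle.load(open('w1.pkl','rb'))
h=world(p,(372,164),z=.08,fish=True);po=world(p,(198,213),z=.069,fish=True)
print(h,po,'depth',world(p,(350,140),fish=True),world(p,(385,195),fish=True))
W=cloud(p,True)
m=(np.abs(W[...,2]-.06)<.006)&(W[...,0]>.4)&(W[...,0]<.66)&(W[...,1]>-.1)&(W[...,1]<.22)
print(cv2.minAreaRect(W[m][:,:2].astype(np.float32)*1000),W[m][:,2].mean())
# screws
for uv in [(363,132),(381,197)]: print(world(p,uv,z=.08,fish=True))
t=np.radians(8.6)
ux=np.array([np.sin(t),-np.cos(t)])
for yaw in (-81.4,):
    a=np.radians(yaw);X=np.array([np.cos(a),np.sin(a)]);Y=np.array([-X[1],X[0]]);d=(po-h)[:2];print(yaw,d@X,d@Y)
    a=np.radians(yaw-17.2);X=np.array([np.cos(a),np.sin(a)]);Y=np.array([-X[1],X[0]]);print(d@X,d@Y)
E
```

```text
[0.52157882 0.17555739 0.08      ] [ 0.55134884 -0.02551785  0.069     ] depth [0.49461461 0.15639525 0.07826336] [0.55665008 0.18622276 0.07755925]
((537.61083984375, 79.7332992553711), (170.54519653320312, 308.0650329589844), 8.643651008605957) 0.05787440860874027
[0.48809347 0.17024965 0.08      ]
[0.55751673 0.1814039  0.08      ]
-81.4 0.20326609906296567 -0.0006325517504023702
0.19436275683253132 0.0595031587938876
```

View pics/c1.png

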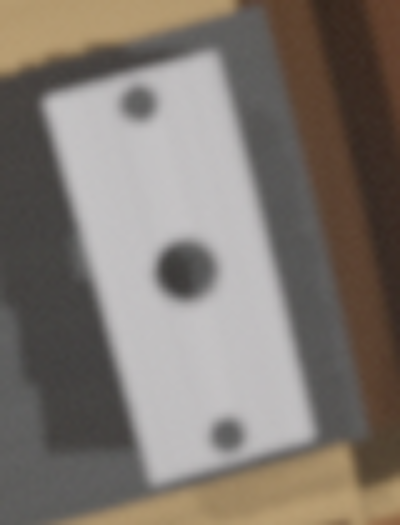

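View pics/c2.png

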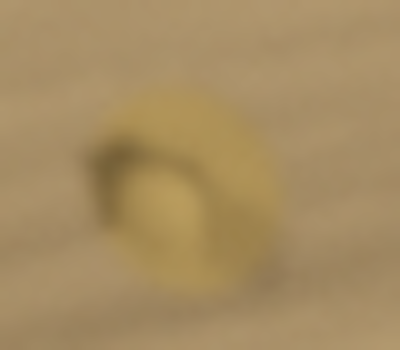

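Run:
```python
from h import *
go([.53,-.247,.19],89)
```

```text
go [ 0.53  -0.247  0.19 ] xyz [ -50.6 -373.3   58.8] rv [ 0.  -0.1 -6.7]
```

Call:
arm_command:
  motion:
    - {"x": -8,"y": -55,"z": 5,"rx": 0,"ry": 0,"rz": -1,"hand": -1}
    - {"x": -15,"y": -110,"z": 10,"rx": 0,"ry": 0,"rz": -2,"hand": -1}
    - {"x": -22,"y": -165,"z": 20,"rx": 0,"ry": 0,"rz": -3,"hand": -1}
    - {"x": -30,"y": -220,"z": 30,"rx": 0,"ry": 0,"rz": -4,"hand": -1}
    - {"x": -38,"y": -275,"z": 40,"rx": 0,"ry": 0,"rz": -5,"hand": -1}
    - {"x": -45,"y": -330,"z": 50,"rx": 0,"ry": 0,"rz": -6,"hand": -1}
    - {"x": -51,"y": -373,"z": 59,"rx": 0,"ry": 0,"rz": -7,"hand": -1}
    - {"x": -51,"y": -373,"z": 59,"rx": 0,"ry": 0,"rz": -7,"hand": -1}

```text
clock: 4.3
tcp_pos: [0.5305, -0.2474, 0.1894]
orientation: [-0.001, 0.007, 1.0, 0.0]
wrist_force: [-0.0, 0.6, -0.9]
finger_gap: 0.0851
```

Run:
```python
from h import *
import pickle
s=st();p=shot('wrist','wrist2.png');pickle.dump((s,p),open('w2.pkl','wb'))
W=cloud(p,True);C=colors(p)
for k in C:
    n,l,ss,ce=cv2.connectedComponentsWithStats(C[k].astype(np.uint8))
    for i in range(1,n):
        if ss[i,4]>60:
            w=W[l==i];hi=w[np.abs(w[:,2]-.056)<.005]
            if len(hi)<20: continue
            print(k,ss[i].tolist(),ce[i].round(1),len(hi),np.round(np.nanmedian(hi,0),4),cv2.minAreaRect(hi[:,:2].astype(np.float32)*1000))
```

```text
{'clock': 4.3, 'joint_pos': [-0.5735, 0.3487, -0.0068, 1.2165, -0.0001, -0.5598], 'qvel': [0.0508, -0.028, -0.0137, 0.0266, 0.0209, 0.0245], 'tau': [-1.775, -48.6396, 29.8874, -0.4549, -0.2207, -0.2294], 'tcp_pos': [0.5305, -0.2474, 0.1894], 'orientation': [-0.0005, 0.0068, 1.0, 0.0003], 'wrist_force': [-0.042, 0.6281, -0.8561], 'ft_torque': [0.0386, -0.0112, 0.0165], 'finger_gap': 0.0851}
red [97, 109, 42, 25, 300] [118.  123.3] 59 [ 0.4565 -0.4532  0.0559] ((455.09588623046875, -451.5619201660156), (2.3838138580322266, 31.62810516357422), 39.33901596069336)
blue [189, 0, 47, 31, 942] [212.3  12.4] 154 [ 0.3643 -0.3444  0.0562] ((364.3772888183594, -344.5622253417969), (2.771267890930176, 29.015119552612305), 39.76179122924805)
blue [322, 241, 9, 21, 179] [326.  251.1] 178 [ 0.5944 -0.2489  0.0536] ((594.655029296875, -248.9509735107422), (7.918904781341553, 21.709369659423828), 89.11955261230469)
```

View pics/wrist2.png

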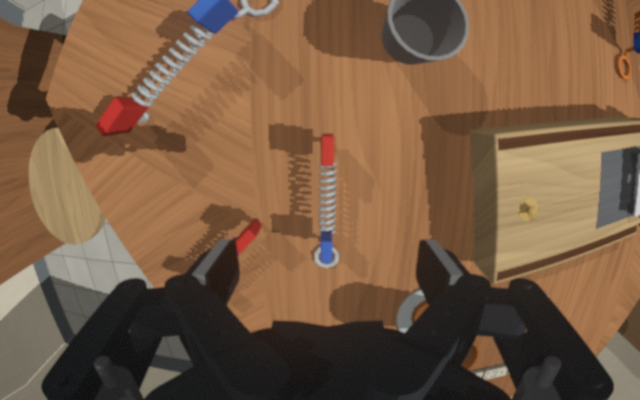

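```bash
python3 - <<'E'
from h import *
import pickle
s,p=pickle.load(open('w2.pkl','rb'))
W=cloud(p,True);im=p['image'].astype(int)
for nm,(x0,y0,x1,y1),m in [('red',(310,120,345,180),(im[...,0]>2.2*im[...,1])&(im[...,0]>90)&(im[...,1]<70)),('blue',(310,225,345,280),(im[...,2]>1.6*im[...,0])&(im[...,2]>80))]:
    q=np.zeros_like(m);q[y0:y1,x0:x1]=m[y0:y1,x0:x1]
    v,u=np.nonzero(q);print(nm,len(u),u.min(),u.max(),v.min(),v.max())
    w=W[q];hi=w[np.abs(w[:,2]-.056)<.004];print(np.histogram(w[:,2],bins=np.arange(.0,.07,.01)),hi.mean(0),cv2.minAreaRect(hi[:,:2].astype(np.float32)*1000))
    # ray to z=.056 for mean pixels
    P=np.array([world(p,(a,b),z=.056,fish=True) for a,b in zip(u,v)]);print(cv2.minAreaRect(P[:,:2].astype(np.float32)*1000), P.mean(0))
print(world(p,(326,257),z=.005,fish=True))
E
python3 m1.py w2.pkl 300 125 350 275 4 c3.png
```

```text
red 325 321 332 135 164
(array([  0,   0,   0,   0,   9, 312,   0]), array([0.  , 0.01, 0.02, 0.03, 0.04, 0.05, 0.06, 0.07])) [ 0.49555893 -0.24654938  0.05365065] ((495.8734130859375, -246.44984436035156), (9.014808654785156, 25.553123474121094), 89.02384185791016)
((495.0582580566406, -246.88223266601562), (9.714290618896484, 25.98725700378418), 89.28523254394531) [ 0.49468175 -0.2466086   0.056     ]
blue 291 321 331 233 262
(array([  0,   0,   0,  25,  27, 238,   0]), array([0.  , 0.01, 0.02, 0.03, 0.04, 0.05, 0.06, 0.07])) [ 0.59452793 -0.24908693  0.05340759] ((594.8189086914062, -248.92080688476562), (9.897812843322754, 24.08607292175293), 88.85372924804688)
((589.47021484375, -248.861083984375), (9.830739974975586, 30.97701072692871), 89.10598754882812) [ 0.58989841 -0.24888714  0.056     ]
[ 0.62453099 -0.24952861  0.005     ]
```

View pics/c3.png

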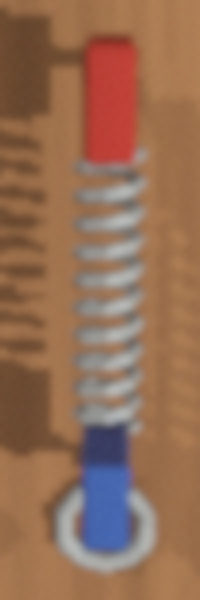

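Run:
```python
from h import *
go([.4955,-.2467,.08],88.8);go([.4955,-.2467,.025],88.8)
```

```text
go [ 0.4955 -0.2467  0.08  ] xyz [ 34.9  -1.4 109.9] rv [ 0.1 -0.1  0.5]
go [ 0.4955 -0.2467  0.025 ] xyz [ 34.9  -1.5 164.9] rv [ 0.1 -0.1  0.5]
```

Call:
arm_command:
  motion:
    - {"x": 18,"y": -1,"z": 50,"rx": 0,"ry": 0,"rz": 0.5,"hand": -1}
    - {"x": 35,"y": -1.5,"z": 100,"rx": 0,"ry": 0,"rz": 0.5,"hand": -1}
    - {"x": 35,"y": -1.5,"z": 140,"rx": 0,"ry": 0,"rz": 0.5,"hand": -1}
    - {"x": 35,"y": -1.5,"z": 165,"rx": 0,"ry": 0,"rz": 0.5,"hand": -1}
    - {"x": 35,"y": -1.5,"z": 165,"rx": 0,"ry": 0,"rz": 0.5,"hand": 0.2}
    - {"x": 35,"y": -1.5,"z": 165,"rx": 0,"ry": 0,"rz": 0.5,"hand": 1}
    - {"x": 35,"y": -1.5,"z": 165,"rx": 0,"ry": 0,"rz": 0.5,"hand": 1}
    - {"x": 35,"y": -1.5,"z": 165,"rx": 0,"ry": 0,"rz": 0.5,"hand": 1}
    - {"x": 35,"y": -1.5,"z": 165,"rx": 0,"ry": 0,"rz": 0.5,"hand": 1}
    - {"x": 35,"y": -1.5,"z": 165,"rx": 0,"ry": 0,"rz": 0.5,"hand": 1}
  force: 50

```text
clock: 5.6
tcp_pos: [0.4968, -0.2478, 0.0263]
orientation: [0.001, 0.01, 1.0, -0.0]
wrist_force: [0.1, 0.6, 6.2]
finger_gap: 0.0108
```

Run:
```python
from h import *
import pickle
s=st();p=shot('wrist','wrist3.png');pickle.dump((s,p),open('w3.pkl','wb'))
```

```text
{'clock': 5.6, 'joint_pos': [-0.6077, 0.4206, -0.3324, 0.816, 0.0006, -0.5873], 'qvel': [0.0025, 0.002, -0.0001, -0.0007, -0.0002, 0.0006], 'tau': [-0.4361, -45.417, 23.0572, -0.3762, -0.2768, -0.0471], 'tcp_pos': [0.4968, -0.2478, 0.0263], 'orientation': [0.0009, 0.0102, 0.9999, -0.0003], 'wrist_force': [0.101, 0.6174, 6.2168], 'ft_torque': [0.288, 0.0111, -0.0432], 'finger_gap': 0.0108}
```

View pics/wrist3.png

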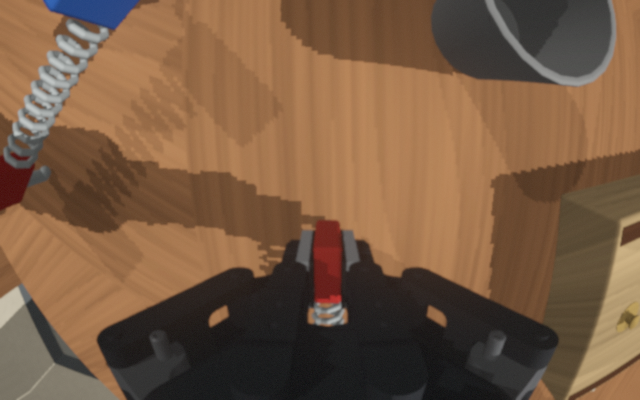

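Run:
```python
from h import *
go([.4968,-.2478,.2],88.8);go([.5268,.141,.214],8.7)
```

```text
go [ 0.4968 -0.2478  0.2   ] xyz [-4.000e-01 -1.000e-01 -1.737e+02] rv [-0.   0.1  0. ]
go [0.5268 0.141  0.214 ] xyz [ -22.5  389.3 -187.8] rv [ 0.   0.1 80.1]
```

Lift and move part way, with rotation.

Call:
arm_command:
  motion:
    - {"x": 0,"y": 0,"z": -25,"rx": 0,"ry": 0,"rz": 0,"hand": 1}
    - {"x": 0,"y": 0,"z": -65,"rx": 0,"ry": 0,"rz": 0,"hand": 1}
    - {"x": 0,"y": 0,"z": -110,"rx": 0,"ry": 0,"rz": 0,"hand": 1}
    - {"x": 0,"y": 10,"z": -155,"rx": 0,"ry": 0,"rz": 4,"hand": 1}
    - {"x": 0,"y": 40,"z": -185,"rx": 0,"ry": 0,"rz": 12,"hand": 1}
    - {"x": 0,"y": 85,"z": -188,"rx": 0,"ry": 0,"rz": 22,"hand": 1}
    - {"x": -4,"y": 130,"z": -188,"rx": 0,"ry": 0,"rz": 32,"hand": 1}
    - {"x": -8,"y": 180,"z": -188,"rx": 0,"ry": 0,"rz": 42,"hand": 1}
    - {"x": -12,"y": 230,"z": -188,"rx": 0,"ry": 0,"rz": 52,"hand": 1}
    - {"x": -15,"y": 280,"z": -188,"rx": 0,"ry": 0,"rz": 61,"hand": 1}

```text
clock: 6.9
tcp_pos: [0.5164, 0.0336, 0.2131]
orientation: [-0.0, 0.519, 0.855, -0.0]
wrist_force: [1.7, -0.3, -1.1]
finger_gap: 0.0112
```

Run:
```python
from h import *
st()
go([.5268,.141,.214],8.7)
```

```text
{'clock': 6.9, 'joint_pos': [-0.0902, 0.2086, -0.1376, 1.2249, 0.0001, 1.0004], 'qvel': [0.7851, 0.0785, 0.0979, 0.016, -0.0, 2.0206], 'tau': [-3.7431, -43.6356, 28.9713, 0.36, -0.0341, -2.0889], 'tcp_pos': [0.5164, 0.0336, 0.2131], 'orientation': [-0.0002, 0.5187, 0.855, -0.0], 'wrist_force': [1.7455, -0.2632, -1.0734], 'ft_torque': [0.0988, -0.0371, -0.0163], 'finger_gap': 0.0112}
go [0.5268 0.141  0.214 ] xyz [90.4 58.8 -0.9] rv [-0.  -0.  18.8]
```

Call:
arm_command:
  motion:
    - {"x": 30,"y": 20,"z": -1,"rx": 0,"ry": 0,"rz": 8,"hand": 1}
    - {"x": 65,"y": 43,"z": -1,"rx": 0,"ry": 0,"rz": 15,"hand": 1}
    - {"x": 90,"y": 59,"z": -1,"rx": 0,"ry": 0,"rz": 19,"hand": 1}
    - {"x": 90,"y": 59,"z": -1,"rx": 0,"ry": 0,"rz": 19,"hand": 1}
    - {"x": 90,"y": 59,"z": -1,"rx": 0,"ry": 0,"rz": 19,"hand": 1}

```text
clock: 7.52
tcp_pos: [0.5265, 0.1389, 0.2139]
orientation: [-0.0, 0.65, 0.76, -0.0]
wrist_force: [0.1, 0.2, -1.6]
finger_gap: 0.011
```

```bash
python3 - <<'E'
from h import *
import pickle
s=st();p=shot('wrist','wrist4.png');pickle.dump((s,p),open('w4.pkl','wb'))
print(np.degrees(R.from_quat(np.roll(s['orientation'],-1)).as_euler('ZYX')))
E
python3 m1.py w4.pkl 250 100 400 220 5 c4.png
```

```text
{'clock': 7.525, 'joint_pos': [0.1107, 0.2604, -0.0683, 1.243, -0.0003, 1.5264], 'qvel': [-0.0181, -0.004, -0.0019, 0.0003, 0.0024, 0.0044], 'tau': [0.6995, -45.2322, 30.0827, -0.0092, -0.0126, 0.0068], 'tcp_pos': [0.5265, 0.1389, 0.2139], 'orientation': [-0.0002, 0.6502, 0.7597, -0.0004], 'wrist_force': [0.0812, 0.2188, -1.5598], 'ft_torque': [0.0709, -0.0215, 0.0009], 'finger_gap': 0.011}
[ 9.88831136e+01  1.60202443e-02 -1.79948672e+02]
```

View pics/wrist4.png

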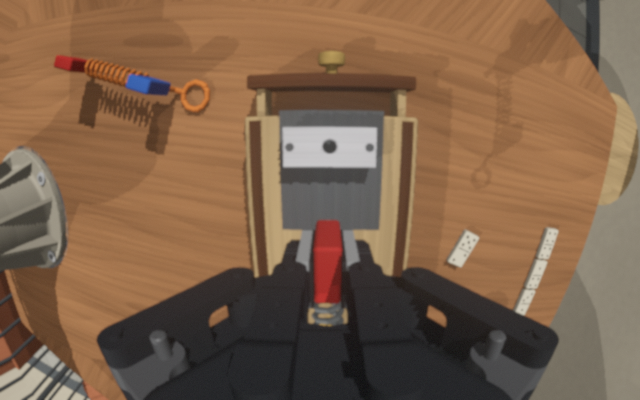

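View pics/c4.png

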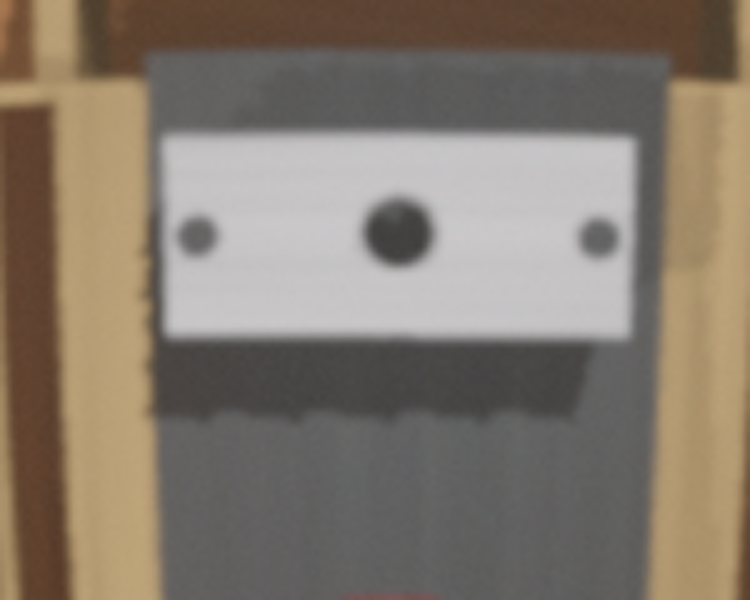

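Run:
```python
from h import *
import pickle
def tool(s,w):
    q=s['orientation'];R0=R.from_quat([q[1],q[2],q[3],q[0]]);return R0.inv().apply(w-s['tcp_pos'])*1000
s,p=pickle.load(open('w4.pkl','rb'))
for uv in [(329.6,146.2),(289.2,147.),(369.4,147.4)]:
    h=world(p,uv,z=.08,fish=True);print(h,tool(s,h),world(p,uv,fish=True)[2])
s2,p2=pickle.load(open('w2.pkl','rb'))
b=np.array([.4953,-.2467,.056]);print('block w2',tool(s2,b))
# block in hand now, in w3/w4: red block top rect
for f in ('w3.pkl','w4.pkl'):
    s,p=pickle.load(open(f,'rb'));im=p['image'].astype(int)
    m=(im[...,0]>2.2*im[...,1])&(im[...,0]>60)&(im[...,1]<70);q=np.zeros_like(m);q[210:310,300:350]=m[210:310,300:350]
    w=cloud(p,True)[q];t=np.array([tool(s,x) for x in w]);top=t[t[:,2]<np.percentile(t[:,2],20)+4]
    print(f,t.min(0),t.max(0),np.histogram(t[:,2],8),cv2.minAreaRect(top[:,:2].astype(np.float32)),top.mean(0))
```

```text
[0.52160102 0.17650906 0.08      ] [ 37.95952295   1.08911853 133.93727749] 0.05855049561541387
[0.4861043  0.17049341 0.08      ] [ 37.49740541 -34.91074826 133.96965721] 0.07885477411963288
[0.55683058 0.18116081 0.08      ] [ 37.11535815  36.61442457 133.90568815] 0.07818019355602929
block w2 [ 35.07572285   0.18259666 133.40399413]Traceback (most recent call last):
  File "<stdin>", line 15, in <module>
    bin_edges, uniform_bins = _get_bin_edges(a, bins, range, weights)
                              ~~~~~~~~~~~~~~^^^^^^^^^^^^^^^^^^^^^^^^^
    first_edge, last_edge = _get_outer_edges(a, range)
                            ~~~~~~~~~~~~~~~~^^^^^^^^^^
    raise ValueError(
        f"autodetected range of [{first_edge}, {last_edge}] is not finite")
ValueError: autodetected range of [nan, nan] is not finite
```

```bash
python3 - <<'E'
from h import *
import pickle
def tool(s,w):
    q=s['orientation'];R0=R.from_quat([q[1],q[2],q[3],q[0]]);return R0.inv().apply(w-s['tcp_pos'])*1000
for f in ('w3.pkl','w4.pkl'):
    s,p=pickle.load(open(f,'rb'));im=p['image'].astype(int)
    m=(im[...,0]>2.2*im[...,1])&(im[...,0]>60)&(im[...,1]<70);q=np.zeros_like(m);q[210:310,300:350]=m[210:310,300:350]
    v,u=np.nonzero(q);w=cloud(p,True)[q];t=tool(s,w);ok=np.isfinite(t[:,0])
    for r in range(v.min(),v.max()+1,4):
        k=ok&(v==r)
        if k.sum(): print(r,u[v==r].min(),u[v==r].max(),t[k].mean(0).round(1), t[k][:,1].min().round(1),t[k][:,1].max().round(1))
E
python3 m1.py w4.pkl 290 210 370 320 5 c5.png
```

```text
221 318 331 [14.2 -0.9  5.1] -4.2 2.3
225 317 338 [14.1  0.6 -0.4] -4.5 5.7
229 316 339 [14.4  0.6 -6.5] -4.9 5.9
233 315 340 [ 14.1   0.6 -10.9] -5.1 6.4
237 314 340 [ 13.9   0.3 -15.1] -5.6 6.2
241 314 340 [ 13.9   0.2 -19.6] -5.2 5.9
245 313 341 [ 14.1   0.3 -24.2] -5.7 6.2
249 313 341 [ 13.4   0.3 -26.5] -5.4 6.0
253 313 341 [ 11.9   0.3 -27.1] -5.3 6.0
257 313 341 [ 10.1   0.3 -27.1] -5.3 5.9
261 314 341 [  8.2   0.5 -27. ] -5.0 5.9
265 314 340 [  6.3   0.3 -27. ] -5.0 5.7
269 314 340 [  4.4   0.3 -26.9] -5.1 5.7
273 314 341 [  2.6   0.5 -27.1] -5.1 6.0
277 314 341 [  0.6   0.5 -27. ] -5.1 5.9
281 314 340 [ -1.4   0.3 -26.9] -5.2 5.8
285 314 340 [ -3.4   0.3 -27. ] -5.2 5.9
289 315 340 [ -5.5   0.5 -26.8] -4.9 5.9
293 314 340 [ -7.5   0.3 -27. ] -4.9 6.0
297 314 341 [ -9.3   0.5 -27.4] -5.0 6.0
301 316 338 [-11.7   0.3 -26.9] -4.5 5.1
221 319 336 [13.9 -0.9  4.9] -5.1 3.4
225 317 338 [13.7 -0.9 -0.3] -6.0 4.2
229 317 339 [14.  -0.6 -6.6] -5.8 4.5
233 315 340 [ 13.7  -1.  -10.6] -6.6 5.0
237 315 340 [ 13.7  -0.9 -15.4] -6.4 4.7
241 314 341 [ 13.4  -1.  -19.3] -6.7 5.1
245 314 341 [ 13.8  -0.9 -24.3] -6.5 4.8
249 313 342 [ 12.9  -0.9 -26.2] -6.8 5.1
253 314 341 [ 11.4  -0.9 -26.8] -6.4 4.5
257 314 341 [  9.6  -0.9 -26.9] -6.4 4.5
261 314 340 [  7.8  -1.1 -26.9] -6.4 4.2
265 314 340 [  6.   -1.1 -27. ] -6.4 4.2
269 314 340 [  4.   -1.1 -26.9] -6.5 4.3
273 314 340 [  2.2  -1.1 -27.1] -6.5 4.3
277 314 341 [  0.2  -0.9 -26.9] -6.6 4.5
281 314 340 [ -1.8  -1.1 -26.9] -6.6 4.4
285 314 340 [ -3.8  -0.9 -26.9] -6.6 4.5
289 314 340 [ -5.8  -1.2 -26.8] -6.7 4.5
293 314 340 [ -7.7  -1.1 -27.2] -6.4 4.5
297 314 340 [ -9.8  -1.1 -27.1] -6.4 4.6
301 315 338 [-13.   -1.4 -25.6] -7.7 3.7
```

View pics/c5.png

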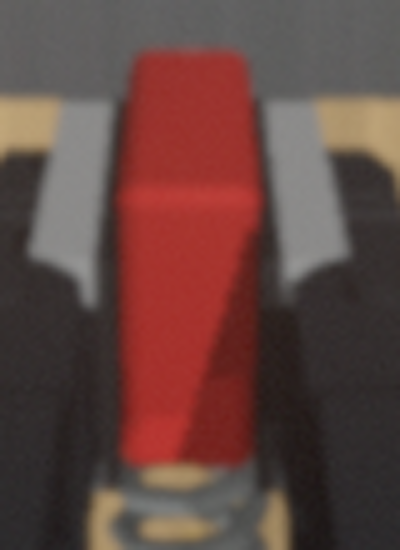

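Call:
arm_command:
  motion:
    - {"x": 5,"y": 1,"z": 35,"rx": 0,"ry": 0,"rz": 0,"hand": 1}
    - {"x": 10,"y": 1.5,"z": 75,"rx": 0,"ry": 0,"rz": 0,"hand": 1}
    - {"x": 12,"y": 1.5,"z": 99,"rx": 0,"ry": 0,"rz": 0,"hand": 1}
    - {"x": 12,"y": 1.5,"z": 99,"rx": 0,"ry": 0,"rz": 0,"hand": 1}
    - {"x": 12,"y": 1.5,"z": 99,"rx": 0,"ry": 0,"rz": 0,"hand": 1}

```text
clock: 8.2
tcp_pos: [0.5272, 0.1507, 0.1164]
orientation: [0.0, 0.651, 0.759, 0.001]
wrist_force: [0.1, 0.4, -1.1]
finger_gap: 0.011
```

```bash
python3 - <<'E'
from h import *
import pickle
s=st();p=shot('wrist','wrist5.png');pickle.dump((s,p),open('w5.pkl','wb'))
E
python3 m1.py w5.pkl 250 120 400 260 5 c6.png
```

```text
{'clock': 8.2, 'joint_pos': [0.1321, 0.3224, -0.2309, 1.0161, -0.0, 1.5496], 'qvel': [0.0037, -0.011, 0.0163, -0.0002, 0.0006, 0.0015], 'tau': [0.0197, -45.7869, 27.0633, 0.0628, -0.0491, -0.0027], 'tcp_pos': [0.5272, 0.1507, 0.1164], 'orientation': [0.0005, 0.6509, 0.7592, 0.0005], 'wrist_force': [0.0823, 0.4272, -1.1005], 'ft_torque': [0.0707, 0.005, 0.0023], 'finger_gap': 0.011}
```

View pics/c6.png

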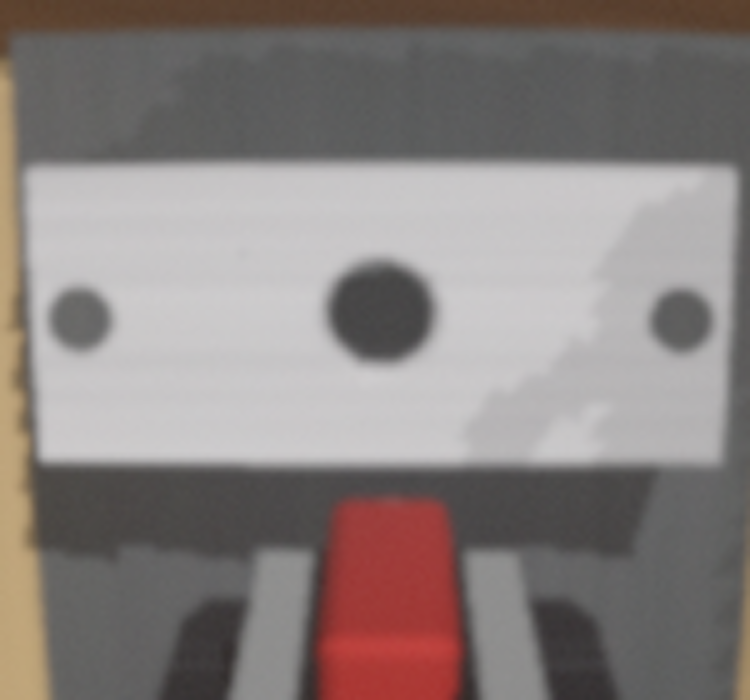

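```bash
cat >> h.py <<'E'
def tool(s,w):
    q=s['orientation'];R0=R.from_quat([q[1],q[2],q[3],q[0]]);return R0.inv().apply(w-s['tcp_pos'])*1000
E
python3 - <<'E'
from h import *
import pickle
s,p=pickle.load(open('w5.pkl','rb'))
for uv in [(326,182),(265.8,183.8),(386,184)]:
    h=world(p,uv,z=.08,fish=True);print(h,tool(s,h),world(p,uv,fish=True)[2])
W=cloud(p,True)
for r in (224,230,236,242,255,265,275,285,298):
    im=p['image'][r].astype(int);k=(im[:,0]>2.2*im[:,1])&(im[:,0]>60)&(im[:,1]<70)&(np.arange(640)>300)&(np.arange(640)<350)
    t=tool(s,W[r][k]);t=t[np.isfinite(t[:,0])];print(r,np.nonzero(k)[0][[0,-1]],t.mean(0).round(1),t[:,1].min().round(1),t[:,1].max().round(1))
E
```

```text
[0.52146155 0.17697631 0.08      ] [26.80912022 -1.7592617  36.39340958] 0.05781383266737916
[0.48634367 0.17060156 0.08      ] [ 25.87233258 -37.43871028  36.34325643] 0.07962021804370342
[0.55674181 0.18125228 0.08      ] [25.64695252 33.76013598 36.44346312] 0.0786537469545773
224 [317 338] [13.5 -0.9  1.6] -6.1 4.3
230 [317 339] [13.5 -0.7 -6.4] -5.8 4.5
236 [316 340] [ 13.6  -0.6 -14. ] -6.1 4.7
242 [315 341] [ 13.6  -0.7 -20.6] -6.2 5.0
255 [314 341] [ 10.5  -0.9 -26.9] -6.4 4.5
265 [314 340] [  6.   -1.1 -27. ] -6.5 4.3
275 [314 340] [  1.2  -1.1 -26.9] -6.5 4.3
285 [314 340] [ -3.7  -1.2 -27. ] -6.7 4.4
298 [314 340] [-10.4  -1.1 -27. ] -6.5 4.5
```

Call:
arm_command:
  motion:
    - {"x": 12,"y": -0.5,"z": 0,"rx": 0,"ry": 0,"rz": 0,"hand": 1}
    - {"x": 23.7,"y": -0.9,"z": 0,"rx": 0,"ry": 0,"rz": 0,"hand": 1}
    - {"x": 23.7,"y": -0.9,"z": 4,"rx": 0,"ry": 0,"rz": 0,"hand": 1}
    - {"x": 23.7,"y": -0.9,"z": 8,"rx": 0,"ry": 0,"rz": 0,"hand": 1}
    - {"x": 23.7,"y": -0.9,"z": 10,"rx": 0,"ry": 0,"rz": 0,"hand": 1}
    - {"x": 23.7,"y": -0.9,"z": 12,"rx": 0,"ry": 0,"rz": 0,"hand": 1}
    - {"x": 23.7,"y": -0.9,"z": 12.5,"rx": 0,"ry": 0,"rz": 0,"hand": 1}

```text
clock: 9.12
tcp_pos: [0.5218, 0.1745, 0.1026]
orientation: [-0.0, 0.651, 0.759, -0.0]
wrist_force: [0.1, 0.2, -1.4]
finger_gap: 0.0114
```

Run:
```python
from h import *
import pickle
s=st();p=shot('scene','sc1.png');a=p['image']
cv2.imwrite('pics/sc1c.png',cv2.resize(a[140:260,320:500,::-1],None,fx=4,fy=4,interpolation=2))
```

```text
{'clock': 9.125, 'joint_pos': [0.1768, 0.3383, -0.2447, 0.9881, 0.0001, 1.5935], 'qvel': [-0.0011, 0.0019, -0.002, -0.006, 0.0, -0.0015], 'tau': [0.0214, -47.2291, 27.5132, -0.01, -0.0495, -0.0002], 'tcp_pos': [0.5218, 0.1745, 0.1026], 'orientation': [-0.0001, 0.6506, 0.7594, -0.0001], 'wrist_force': [0.1106, 0.1961, -1.4456], 'ft_torque': [0.0753, 0.0297, 0.0209], 'finger_gap': 0.0114}
```

View pics/sc1c.png

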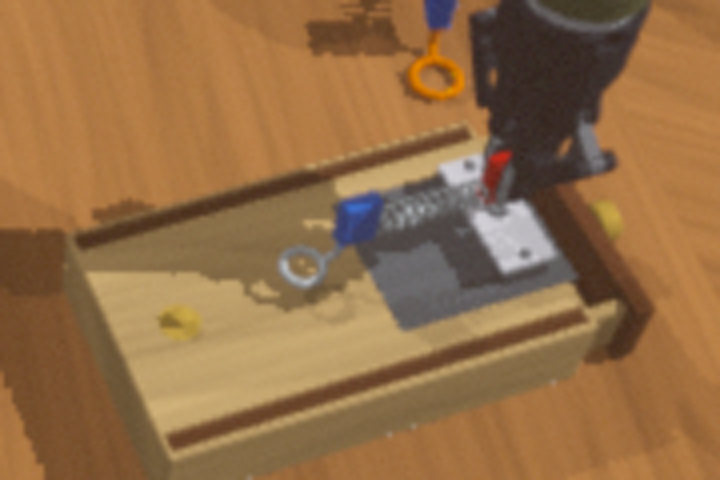

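Call:
arm_command:
  motion:
    - {"x": 0,"y": 0,"z": 2,"rx": 0,"ry": 0,"rz": 0,"hand": 1}
    - {"x": 0,"y": 0,"z": 4,"rx": 0,"ry": 0,"rz": 0,"hand": 1}
    - {"x": 0,"y": 0,"z": 6,"rx": 0,"ry": 0,"rz": 0,"hand": 1}

```text
clock: 9.55
tcp_pos: [0.5219, 0.1747, 0.0967]
orientation: [-0.0, 0.651, 0.759, 0.0]
wrist_force: [-0.0, -0.4, -1.0]
finger_gap: 0.0111
```

Run:
```python
from h import *
s=st()
```

```text
{'clock': 9.55, 'joint_pos': [0.1771, 0.3433, -0.2534, 0.9741, 0.0001, 1.5936], 'qvel': [0.0014, 0.0159, -0.0244, -0.0367, -0.0021, -0.0001], 'tau': [-0.0113, -47.4975, 27.4557, 0.0607, -0.0508, 0.0], 'tcp_pos': [0.5219, 0.1747, 0.0967], 'orientation': [-0.0, 0.6505, 0.7595, 0.0], 'wrist_force': [-0.0391, -0.4444, -0.9753], 'ft_torque': [0.0528, 0.0361, 0.062], 'finger_gap': 0.0111}
```

Call:
arm_command:
  motion:
    - {"x": 0,"y": 0,"z": 3,"rx": 0,"ry": 0,"rz": 0,"hand": 1}
    - {"x": 0,"y": 0,"z": 6,"rx": 0,"ry": 0,"rz": 0,"hand": 1}
    - {"x": 0,"y": 0,"z": 8,"rx": 0,"ry": 0,"rz": 0,"hand": 1}
    - {"x": 0,"y": 0,"z": 9,"rx": 0,"ry": 0,"rz": 0,"hand": 1}
    - {"x": 0,"y": 0,"z": 9,"rx": 0,"ry": 0,"rz": 0,"hand": 1}

```text
clock: 10.18
tcp_pos: [0.5219, 0.1747, 0.0877]
orientation: [-0.0, 0.65, 0.76, -0.0]
wrist_force: [-0.3, 0.3, -1.8]
finger_gap: 0.0113
```

Run:
```python
from h import *
s=st();p=shot('scene','sc2.png');a=p['image']
cv2.imwrite('pics/sc2c.png',cv2.resize(a[140:260,320:500,::-1],None,fx=4,fy=4,interpolation=2))
```

```text
{'clock': 10.175, 'joint_pos': [0.1771, 0.3512, -0.2659, 0.9538, 0.0001, 1.5935], 'qvel': [0.0008, -0.0024, 0.0029, 0.0008, -0.0007, 0.0001], 'tau': [-0.0053, -47.4628, 27.0288, -0.0166, -0.0504, -0.0], 'tcp_pos': [0.5219, 0.1747, 0.0877], 'orientation': [-0.0001, 0.6505, 0.7595, -0.0], 'wrist_force': [-0.2714, 0.2821, -1.8242], 'ft_torque': [0.0308, 0.0074, -0.0803], 'finger_gap': 0.0113}
```

View pics/sc2c.png

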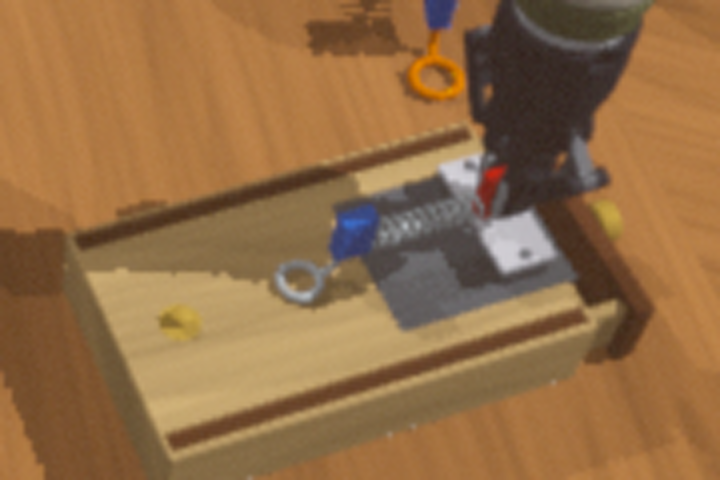

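Call:
arm_command:
  motion:
    - {"x": 0,"y": 0,"z": 0,"rx": 0,"ry": 0,"rz": 0,"hand": 0.2}
    - {"x": 0,"y": 0,"z": 0,"rx": 0,"ry": 0,"rz": 0,"hand": -0.5}
    - {"x": 0,"y": 0,"z": 0,"rx": 0,"ry": 0,"rz": 0,"hand": -0.5}
    - {"x": 0,"y": 0,"z": -15,"rx": 0,"ry": 0,"rz": 0,"hand": -0.5}
    - {"x": 0,"y": 0,"z": -60,"rx": 0,"ry": 0,"rz": 0,"hand": -0.5}
    - {"x": -40,"y": 0,"z": -100,"rx": 0,"ry": 0,"rz": 0,"hand": -0.5}
    - {"x": -95,"y": 0,"z": -120,"rx": 0,"ry": 0,"rz": 0,"hand": -0.5}
    - {"x": -155,"y": 0,"z": -120,"rx": 0,"ry": 0,"rz": 0,"hand": -0.5}
    - {"x": -210,"y": 0,"z": -120,"rx": 0,"ry": 0,"rz": 0,"hand": -0.5}
    - {"x": -235,"y": 0,"z": -120,"rx": 0,"ry": 0,"rz": 0,"hand": -0.5}

```text
clock: 11.48
tcp_pos: [0.5586, -0.0605, 0.2091]
orientation: [0.001, 0.652, 0.759, 0.0]
wrist_force: [0.3, 0.4, 0.0]
finger_gap: 0.0639
```

Call:
arm_command:
  motion:
    - {"x": 0,"y": 0,"z": 0,"rx": 0,"ry": 0,"rz": 0,"hand": -0.5}
    - {"x": 0,"y": 0,"z": 0,"rx": 0,"ry": 0,"rz": 0,"hand": -0.5}

```text
clock: 11.72
tcp_pos: [0.558, -0.057, 0.2084]
orientation: [0.0, 0.65, 0.76, 0.0]
wrist_force: [-0.9, -0.5, -0.4]
finger_gap: 0.0641
```

```bash
python3 - <<'E'
from h import *
import pickle
s=st();p=shot('wrist','wrist6.png');pickle.dump((s,p),open('w6.pkl','wb'))
E
python3 m1.py w6.pkl 260 60 390 200 5 c7.png
```

```text
{'clock': 11.725, 'joint_pos': [-0.2452, 0.2927, -0.0384, 1.2394, 0.0004, 1.1711], 'qvel': [0.0209, -0.0023, -0.0083, -0.0039, -0.0025, -0.0011], 'tau': [-0.8308, -46.3756, 29.7329, -0.0494, -0.0366, -0.0017], 'tcp_pos': [0.558, -0.057, 0.2084], 'orientation': [0.0001, 0.6504, 0.7596, 0.0003], 'wrist_force': [-0.9426, -0.497, -0.4245], 'ft_torque': [0.0098, -0.0167, 0.0285], 'finger_gap': 0.0641}
```

View pics/wrist6.png

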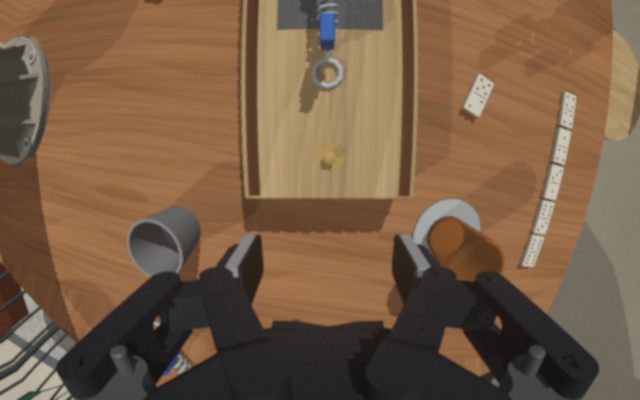

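View pics/c7.png

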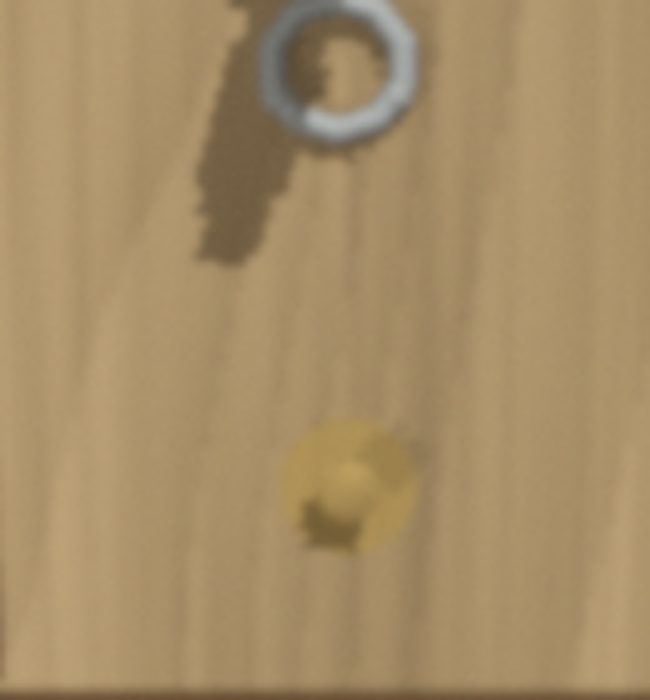

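Run:
```python
from h import *
import pickle
s,p=pickle.load(open('w6.pkl','rb'))
P={}
for n,uv,z in [('disc',(329.5,157.2),.0605),('head',(329.5,157.2),.069),('eye',(327.6,73.2),.065)]:
    h=world(p,uv,z=z,fish=True);P[n]=h;print(n,h,tool(s,h),world(p,uv,fish=True)[2])
im=p['image'].astype(int);m=(im[...,2]>1.6*im[...,0])&(im[...,2]>60);q=np.zeros_like(m);q[0:70,300:350]=m[0:70,300:350]
W=cloud(p,True)
v,u=np.nonzero(q)
for r in range(v.min(),v.max()+1,3):
    k=q[r];t=tool(s,W[r][k]);t=t[np.isfinite(t[:,0])];
    if len(t):print(r,np.nonzero(k)[0][[0,-1]],t.mean(0).round(1),t[:,1].min().round(1),t[:,1].max().round(1))
hole=np.array([.5216,.1767]);a=np.radians(-81.3);X=np.array([np.cos(a),np.sin(a)]);Y=np.array([-X[1],X[0]])
for n in P: d=P[n][:2]-hole;print(n,d@X,d@Y)
```

```text
disc [ 0.55501692 -0.0309407   0.0605    ] [ 26.1749505    1.03528698 147.91570433] 0.0679042749051103
head [ 0.55477686 -0.02980493  0.069     ] [ 27.33650241   0.97703776 139.41599757] 0.0679042749051103
eye [0.5413205  0.04592375 0.065     ] [104.23278189  -0.66685953 143.43658228] 0.058431921345465654
13 [320 332] [146.1  -1.9  94.9] -6.4 2.7
16 [320 334] [143.6  -1.1  94.9] -6.4 4.2
19 [319 334] [141.5  -1.5  96.5] -7.9 4.2
22 [319 334] [139.6  -1.6  98.2] -8.6 4.2
25 [319 334] [137.2  -1.6  98.7] -8.6 4.2
28 [320 334] [133.6  -1.1  95.1] -6.4 4.2
31 [320 333] [131.1  -1.5  95. ] -6.4 3.4
34 [321 333] [128.6  -1.1  94.8] -5.6 3.4
37 [320 333] [126.2  -1.5  94.6] -6.4 3.4
40 [321 333] [123.9  -1.1  95.3] -5.7 3.4
43 [322 330] [123.2  -2.1 102.8] -5.0 1.2
46 [322 330] [123.2  -2.  113.5] -5.2 1.3
disc 0.2103062327724891 0.0016245157964767212
head 0.20914721539581302 0.0015590207287737362
eye 0.13225446669819246 -0.0002877317332382537
```

Call:
arm_command:
  motion:
    - {"x": 45,"y": 0,"z": 10,"rx": 0,"ry": 0,"rz": 0,"hand": -0.5}
    - {"x": 95,"y": 0,"z": 40,"rx": 0,"ry": 0,"rz": 0,"hand": -0.5}
    - {"x": 130,"y": -0.3,"z": 70,"rx": 0,"ry": 0,"rz": 0,"hand": -0.5}
    - {"x": 135,"y": -0.3,"z": 95,"rx": 0,"ry": 0,"rz": 0,"hand": -0.5}
    - {"x": 135,"y": -0.3,"z": 114,"rx": 0,"ry": 0,"rz": 0,"hand": -0.5}
    - {"x": 135,"y": -0.3,"z": 120,"rx": 0,"ry": 0,"rz": 0,"hand": -0.5}
    - {"x": 135,"y": -0.3,"z": 120,"rx": 0,"ry": 0,"rz": 0,"hand": -0.5}

```text
clock: 12.65
tcp_pos: [0.5368, 0.0765, 0.088]
orientation: [-0.0, 0.65, 0.76, -0.0]
wrist_force: [-0.1, 0.2, -0.3]
finger_gap: 0.0641
```

Run:
```python
from h import *
import pickle
s=st();p=shot('wrist','wrist7.png');pickle.dump((s,p),open('w7.pkl','wb'))
im=p['image'].astype(int);m=(im[...,2]>1.6*im[...,0])&(im[...,2]>60)
W=cloud(p,True)
q=np.zeros_like(m);q[200:330,280:380]=m[200:330,280:380]
v,u=np.nonzero(q)
for r in range(v.min(),v.max()+1,6):
    k=q[r];t=tool(s,W[r][k]);t=t[np.isfinite(t[:,0])];
    if len(t):print(r,np.nonzero(k)[0][[0,-1]],t.mean(0).round(1),t[:,1].min().round(1),t[:,1].max().round(1))
```

```text
{'clock': 12.65, 'joint_pos': [-0.0066, 0.3369, -0.2863, 0.9478, 0.0001, 1.4088], 'qvel': [-0.011, -0.011, 0.0199, 0.0051, 0.0008, -0.0017], 'tau': [0.202, -45.4221, 26.0674, -0.0768, 0.0082, 0.0014], 'tcp_pos': [0.5368, 0.0765, 0.088], 'orientation': [-0.0001, 0.6501, 0.7599, -0.0], 'wrist_force': [-0.1443, 0.1976, -0.349], 'ft_torque': [-0.0553, -0.0058, 0.0136], 'finger_gap': 0.0641}
226 [318 336] [12.1 -1.1  2.6] -5.6 3.3
232 [317 338] [12.  -0.9 -5.3] -5.8 4.0
238 [317 339] [ 12.   -0.7 -12.6] -5.6 4.2
244 [316 340] [ 12.2  -0.7 -19.7] -5.8 4.4
250 [315 340] [ 11.6  -0.9 -24.5] -6.1 4.2
256 [315 341] [  9.3  -0.7 -25.3] -6.1 4.8
262 [315 340] [  6.6  -1.1 -25.5] -6.1 4.2
268 [314 340] [  3.7  -1.1 -25.5] -6.6 4.3
274 [314 341] [  0.8  -0.9 -25.4] -6.7 4.8
280 [315 341] [ -2.2  -0.7 -25.4] -6.3 4.9
286 [315 340] [ -5.   -0.9 -25.7] -6.4 4.5
292 [315 340] [ -8.4  -0.9 -25.2] -6.4 4.5
```

View pics/wrist7.png

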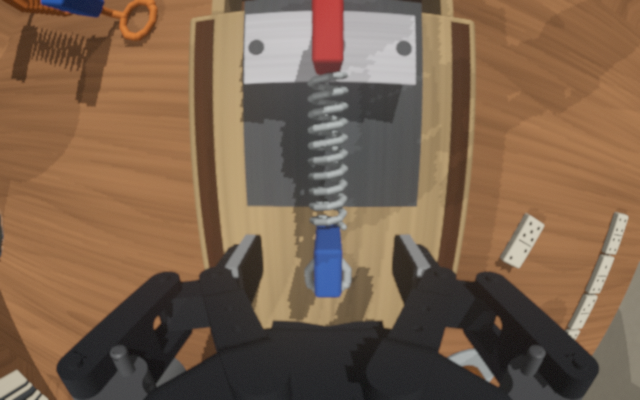

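Call:
arm_command:
  motion:
    - {"x": 0,"y": 0,"z": 0,"rx": 0,"ry": 0,"rz": 0,"hand": 0.4}
    - {"x": 0,"y": 0,"z": 0,"rx": 0,"ry": 0,"rz": 0,"hand": 1}
    - {"x": 0,"y": 0,"z": 0,"rx": 0,"ry": 0,"rz": 0,"hand": 1}
    - {"x": 0,"y": 0,"z": 0,"rx": 0,"ry": 0,"rz": 0,"hand": 1}
    - {"x": 0,"y": 0,"z": 0,"rx": 0,"ry": 0,"rz": 0,"hand": 1}
  force: 80

```text
clock: 13.32
tcp_pos: [0.5374, 0.0757, 0.0883]
orientation: [0.0, 0.651, 0.759, 0.0]
wrist_force: [-0.4, -1.0, 3.8]
finger_gap: 0.0106
```

Run:
```python
from h import *
s=st()
```

```text
{'clock': 13.325, 'joint_pos': [-0.0079, 0.3366, -0.286, 0.9473, -0.0001, 1.4086], 'qvel': [0.0006, 0.0025, -0.0009, -0.0021, -0.0015, -0.0004], 'tau': [0.2508, -43.8977, 25.3829, -0.2206, 0.1313, 0.0487], 'tcp_pos': [0.5374, 0.0757, 0.0883], 'orientation': [0.0004, 0.6505, 0.7595, 0.0003], 'wrist_force': [-0.3506, -0.9656, 3.8057], 'ft_torque': [-0.1282, 0.119, 0.0791], 'finger_gap': 0.0106}
```

Call:
arm_command:
  motion:
    - {"x": -6,"y": 0,"z": -1,"rx": 0,"ry": 0,"rz": 0,"hand": 1}
    - {"x": -14,"y": 0.3,"z": -3,"rx": 0,"ry": -0.5,"rz": 0,"hand": 1}
    - {"x": -22,"y": 0.5,"z": -5,"rx": 0,"ry": -1,"rz": -0.2,"hand": 1}
    - {"x": -30,"y": 0.7,"z": -8,"rx": 0,"ry": -1.5,"rz": -0.3,"hand": 1}
    - {"x": -36,"y": 0.9,"z": -10,"rx": 0,"ry": -2,"rz": -0.4,"hand": 1}
    - {"x": -40,"y": 1,"z": -11,"rx": 0,"ry": -2,"rz": -0.4,"hand": 1}
    - {"x": -40,"y": 1,"z": -11,"rx": 0,"ry": -2,"rz": -0.4,"hand": 1}

```text
clock: 14.2
tcp_pos: [0.544, 0.0365, 0.0987]
orientation: [0.013, 0.648, 0.762, -0.011]
wrist_force: [-0.7, 2.3, -3.1]
finger_gap: 0.0108
```

Run:
```python
from h import *
s=st();p=shot('scene');a=p['image']
cv2.imwrite('pics/sc3c.png',cv2.resize(a[140:260,320:500,::-1],None,fx=4,fy=4,interpolation=2))
p=shot('wrist','wrist8.png')
```

```text
{'clock': 14.2, 'joint_pos': [-0.0616, 0.3294, -0.2685, 0.9655, -0.0335, 1.3479], 'qvel': [0.0054, 0.0, -0.002, -0.0034, 0.0016, 0.0045], 'tau': [-1.9254, -47.6176, 28.1555, -0.0605, -1.0088, -0.1067], 'tcp_pos': [0.544, 0.0365, 0.0987], 'orientation': [0.013, 0.6478, 0.7616, -0.0112], 'wrist_force': [-0.7485, 2.295, -3.1215], 'ft_torque': [0.5725, -0.0971, -0.0804], 'finger_gap': 0.0108}
```

View pics/sc3c.png

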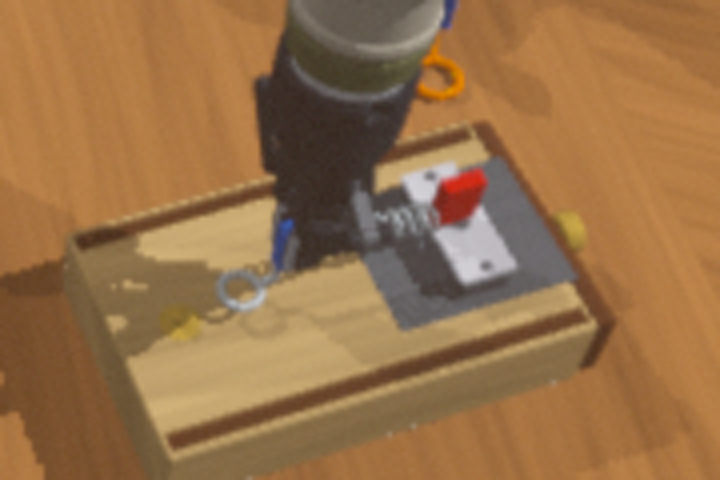

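View pics/wrist8.png

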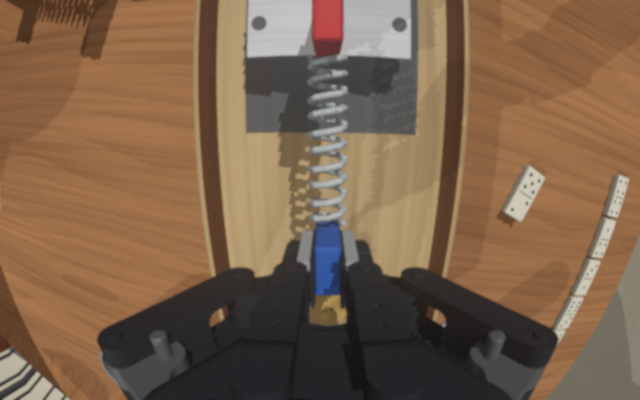

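Call:
arm_command:
  motion:
    - {"x": -6,"y": 0.3,"z": -1,"rx": 0,"ry": 0,"rz": 0,"hand": 1}
    - {"x": -14,"y": 0.5,"z": -1,"rx": 0,"ry": 0,"rz": 0,"hand": 1}
    - {"x": -22,"y": 0.7,"z": -1,"rx": 0,"ry": 0,"rz": -0.1,"hand": 1}
    - {"x": -29,"y": 0.9,"z": -1,"rx": 0,"ry": 0,"rz": -0.1,"hand": 1}
    - {"x": -34,"y": 1,"z": -1,"rx": 0,"ry": 0,"rz": -0.1,"hand": 1}
    - {"x": -36,"y": 1,"z": -1,"rx": 0,"ry": 0,"rz": -0.1,"hand": 1}
    - {"x": -36,"y": 1,"z": -1,"rx": 0,"ry": 0,"rz": -0.1,"hand": 1}

```text
clock: 15.18
tcp_pos: [0.5501, 0.0016, 0.1006]
orientation: [0.012, 0.647, 0.762, -0.011]
wrist_force: [-0.1, 7.4, -3.0]
finger_gap: 0.0105
```

Run:
```python
from h import *
import pickle
s=st();p=shot('scene');pickle.dump((s,p),open('w9.pkl','wb'));a=p['image']
cv2.imwrite('pics/sc4c.png',cv2.resize(a[140:260,320:500,::-1],None,fx=4,fy=4,interpolation=2))
cv2.imwrite('pics/sc4d.png',cv2.resize(a[190:240,340:400,::-1],None,fx=12,fy=12,interpolation=2))
p=shot('wrist','wrist9.png');pickle.dump((s,p),open('w9w.pkl','wb'))
p=shot('top');a=p['image'];pickle.dump((s,p),open('w9t.pkl','wb'))
cv2.imwrite('pics/top9.png',cv2.resize(a[120:230,180:340,::-1],None,fx=5,fy=5,interpolation=2))
```

```text
{'clock': 15.175, 'joint_pos': [-0.1257, 0.3359, -0.254, 0.973, -0.0314, 1.2817], 'qvel': [0.0032, -0.0008, 0.0002, 0.0003, 0.0002, 0.001], 'tau': [-4.1777, -48.6195, 29.558, -0.8335, -2.085, -0.0595], 'tcp_pos': [0.5501, 0.0016, 0.1006], 'orientation': [0.0119, 0.647, 0.7623, -0.011], 'wrist_force': [-0.0972, 7.4183, -2.999], 'ft_torque': [1.3955, 0.1578, -0.048], 'finger_gap': 0.0105}
```

View pics/sc4c.png

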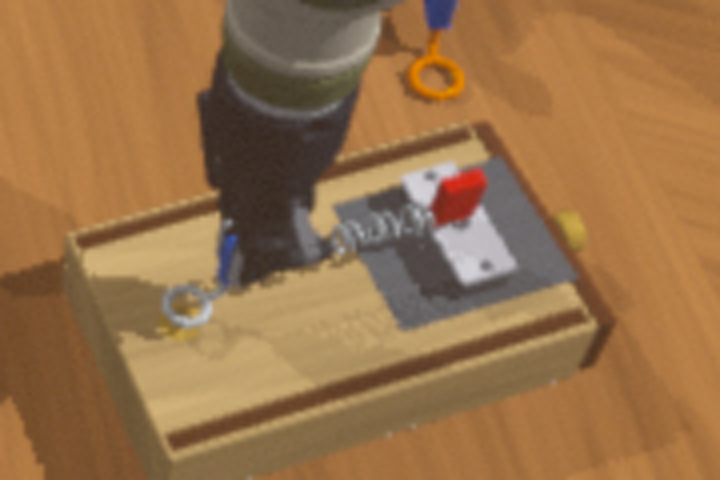

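View pics/sc4d.png

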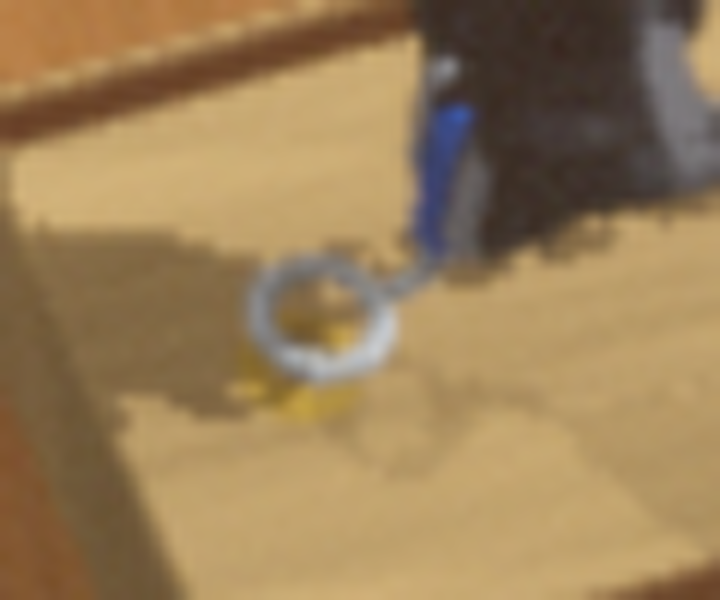

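View pics/wrist9.png

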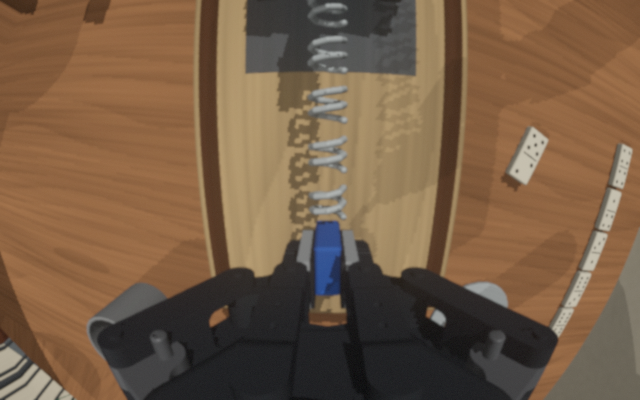

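View pics/top9.png

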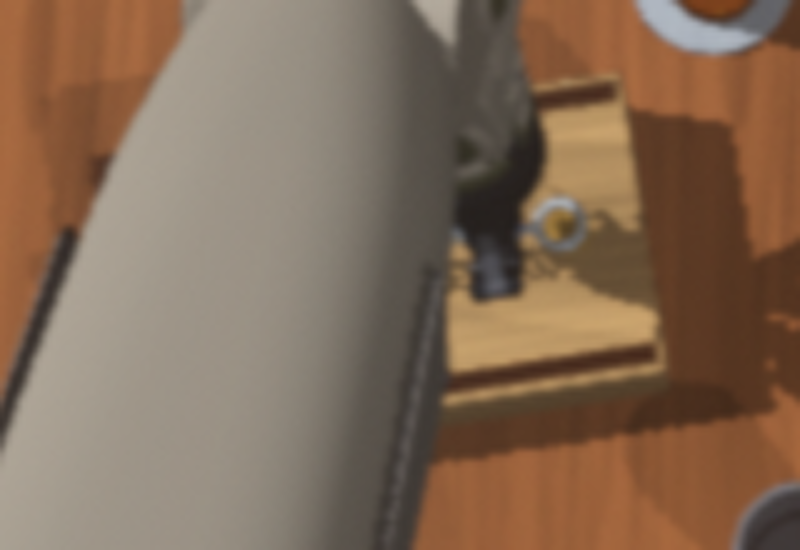

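Run:
```python
from h import *
import pickle
s,p=pickle.load(open('w9t.pkl','rb'));a=p['image']
z=cv2.imread('pics/top0.png')
u=cv2.resize(a[150:180,275:310,::-1],None,fx=18,fy=18,interpolation=2);v=cv2.resize(z[150:180,275:310],None,fx=18,fy=18,interpolation=2)
cv2.imwrite('pics/tz9.png',u);cv2.imwrite('pics/tz0.png',v)
```

```text
(no output)
```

View pics/tz9.png

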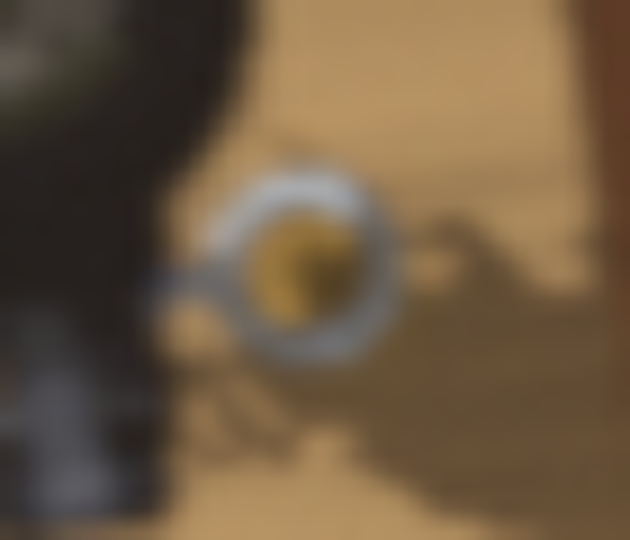

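View pics/tz0.png

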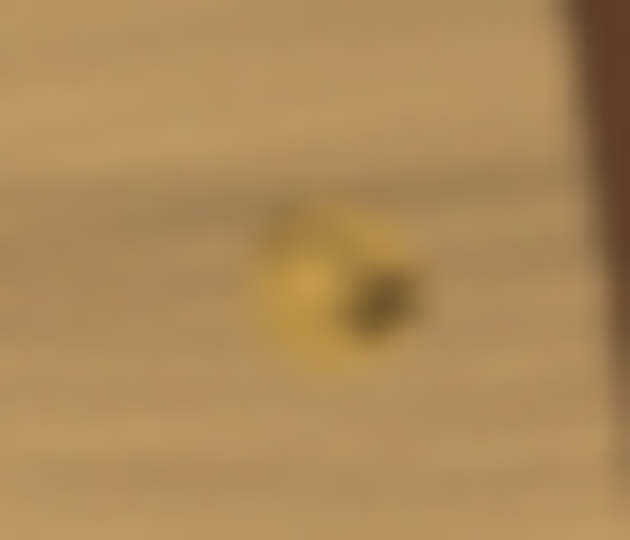

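Run:
```python
from h import *
import pickle
s,p=pickle.load(open('w9t.pkl','rb'))
d=world(p,(274.5+332/18,149.5+292/18),z=.0605);e=world(p,(274.5+307/18,149.5+268/18),z=.0765)
print(d,e); a=np.radians(-81.3);X=np.array([np.cos(a),np.sin(a)]);Y=np.array([-X[1],X[0]]);v=(d-e)[:2]*1000;print('need X,Y',v@X,v@Y,'tool',tool(s,d),tool(s,e))
s,p=pickle.load(open('w9.pkl','rb'))
# scene: eye crop center (322,316)/12 ; disc
e2=world(p,(339.5+322/12,189.5+317/12),z=.0765);print('scene eye',e2,'post proj px',proj(p,d),proj(p,e))
print(world(p,(320+181/4-.4,140+322/4-.4),z=.0605),'post from first scene picture crop')
```

```text
[ 0.55313616 -0.03182708  0.0605    ] [ 0.55266142 -0.0289783   0.0765    ]
need X,Y 2.887819051636072 0.038367956946088244 tool [-32.18690778  -2.42877024  41.15857017] [-29.81809026  -2.45626865  25.07351754]
scene eye [ 0.55535311 -0.02689135  0.0765    ] post proj px [363.48989391 219.14122503] [365.20407283 215.11513245]
[ 0.5563804  -0.02927193  0.0605    ] post from first scene picture crop
```

Call:
arm_command:
  motion:
    - {"x": -1.2,"y": 0.2,"z": 0,"rx": 0,"ry": 0,"rz": 0,"hand": 1}
    - {"x": -2.5,"y": 0.2,"z": 0,"rx": 0,"ry": 0,"rz": 0,"hand": 1}
    - {"x": -2.5,"y": 0.2,"z": 0,"rx": 0,"ry": 0,"rz": 0,"hand": 1}

```text
clock: 15.7
tcp_pos: [0.5506, -0.0006, 0.1006]
orientation: [0.012, 0.647, 0.762, -0.011]
wrist_force: [-0.3, 7.8, -3.8]
finger_gap: 0.0107
```

Run:
```python
from h import *
s=st();p=shot('top');a=p['image']
u=cv2.resize(a[150:180,275:310,::-1],None,fx=18,fy=18,interpolation=2);v=cv2.imread('pics/tz0.png')
p=shot('scene');b=cv2.resize(p['image'][190:240,340:400,::-1],None,fx=10,fy=10,interpolation=2)
cv2.imwrite('pics/tz10.png',u);cv2.imwrite('pics/sc10.png',b)
```

```text
{'clock': 15.7, 'joint_pos': [-0.1297, 0.3367, -0.2527, 0.9736, -0.0313, 1.2774], 'qvel': [0.0007, 0.0003, 0.0007, -0.0005, 0.001, 0.0024], 'tau': [-4.2472, -48.7242, 29.7206, -0.9521, -2.1379, -0.0287], 'tcp_pos': [0.5506, -0.0006, 0.1006], 'orientation': [0.0118, 0.6469, 0.7624, -0.011], 'wrist_force': [-0.266, 7.8361, -3.7903], 'ft_torque': [1.4109, 0.1829, 0.0066], 'finger_gap': 0.0107}
```

View pics/tz10.png

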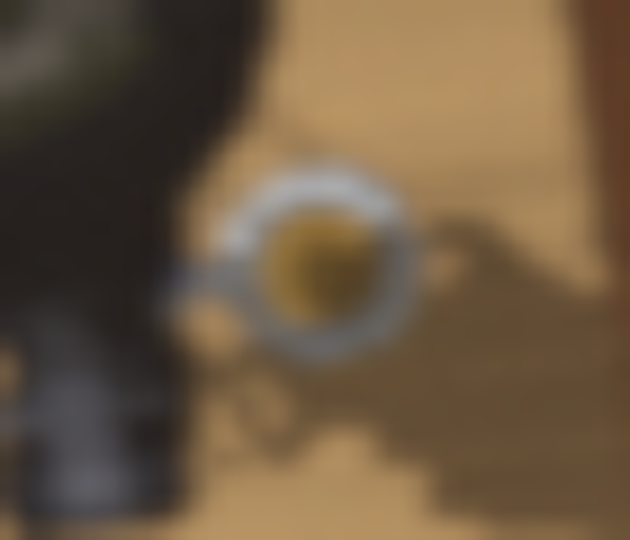

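View pics/sc10.png

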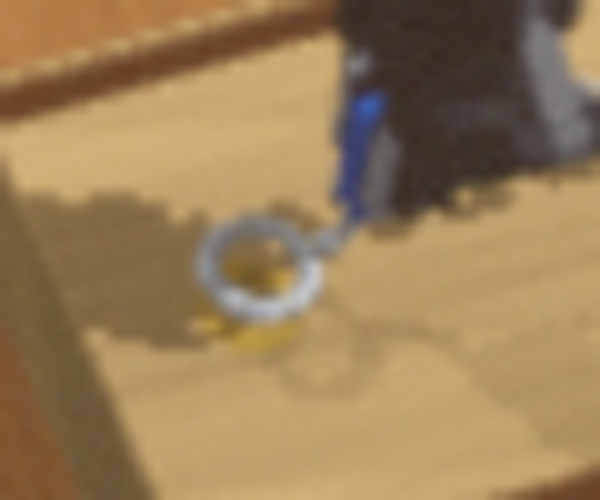

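Call:
arm_command:
  motion:
    - {"x": -0.5,"y": 0,"z": 1,"rx": 0,"ry": 0,"rz": 0,"hand": 1}
    - {"x": -0.5,"y": 0,"z": 3,"rx": 0,"ry": 0,"rz": 0,"hand": 1}
    - {"x": -0.4,"y": 0,"z": 5,"rx": 0,"ry": 0,"rz": 0,"hand": 1}
    - {"x": -0.4,"y": 0,"z": 6,"rx": 0,"ry": 0,"rz": 0,"hand": 1}
    - {"x": -0.4,"y": 0,"z": 6,"rx": 0,"ry": 0,"rz": 0,"hand": 1}

```text
clock: 16.42
tcp_pos: [0.5515, -0.0007, 0.0958]
orientation: [0.012, 0.647, 0.763, -0.01]
wrist_force: [-0.8, 7.5, 2.6]
finger_gap: 0.0106
```

Run:
```python
from h import *
s=st();p=shot('top');a=p['image']
u=cv2.resize(a[150:180,275:310,::-1],None,fx=14,fy=14,interpolation=2)
p=shot('scene');b=cv2.resize(p['image'][190:240,340:400,::-1],None,fx=10,fy=10,interpolation=2)
cv2.imwrite('pics/tz11.png',u);cv2.imwrite('pics/sc11.png',b)
```

```text
{'clock': 16.425, 'joint_pos': [-0.1306, 0.3409, -0.2598, 0.9604, -0.0295, 1.2762], 'qvel': [-0.0023, -0.0036, -0.0006, 0.0014, -0.0009, 0.0012], 'tau': [-4.2762, -45.6962, 27.7319, -1.4049, -2.8748, 0.049], 'tcp_pos': [0.5515, -0.0007, 0.0958], 'orientation': [0.0121, 0.6468, 0.7625, -0.0098], 'wrist_force': [-0.8066, 7.4971, 2.5526], 'ft_torque': [2.2158, 0.4665, 0.0131], 'finger_gap': 0.0106}
```

View pics/tz11.png

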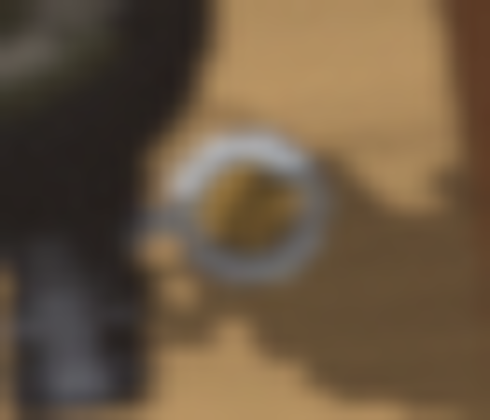

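View pics/sc11.png

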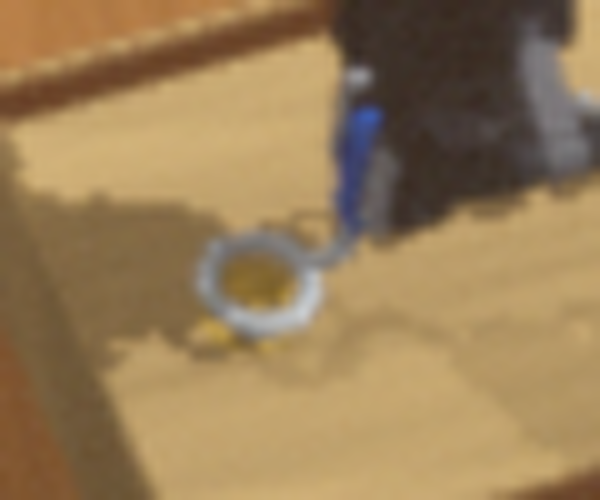

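Call:
arm_command:
  motion:
    - {"x": -0.1,"y": 0,"z": 1,"rx": 0,"ry": 0.5,"rz": 0,"hand": 1}
    - {"x": -0.2,"y": 0,"z": 2.2,"rx": 0,"ry": 1,"rz": 0,"hand": 1}
    - {"x": -0.4,"y": 0,"z": 3.6,"rx": 0,"ry": 1.5,"rz": 0,"hand": 1}
    - {"x": -0.6,"y": 0,"z": 5,"rx": 0,"ry": 2,"rz": 0,"hand": 1}
    - {"x": -0.6,"y": 0,"z": 5,"rx": 0,"ry": 2,"rz": 0,"hand": 1}

```text
clock: 17.15
tcp_pos: [0.5516, -0.0016, 0.0907]
orientation: [-0.001, 0.647, 0.762, 0.001]
wrist_force: [-2.3, 7.5, 3.2]
finger_gap: 0.0108
```

Run:
```python
from h import *
s=st();p=shot('top');a=p['image']
u=cv2.resize(a[150:180,275:310,::-1],None,fx=14,fy=14,interpolation=2)
p=shot('scene');b=cv2.resize(p['image'][150:240,340:480,::-1],None,fx=5,fy=5,interpolation=2)
cv2.imwrite('pics/tz12.png',u);cv2.imwrite('pics/sc12.png',b)
```

```text
{'clock': 17.15, 'joint_pos': [-0.1506, 0.3508, -0.2583, 0.9623, 0.0038, 1.2567], 'qvel': [0.0026, -0.0032, 0.0015, 0.0009, -0.002, 0.0013], 'tau': [-4.3334, -46.0643, 27.663, -1.3645, -2.7152, 0.0277], 'tcp_pos': [0.5516, -0.0016, 0.0907], 'orientation': [-0.0012, 0.647, 0.7625, 0.0015], 'wrist_force': [-2.3106, 7.5291, 3.2386], 'ft_torque': [2.2372, 0.3633, -0.0164], 'finger_gap': 0.0108}
```

View pics/tz12.png

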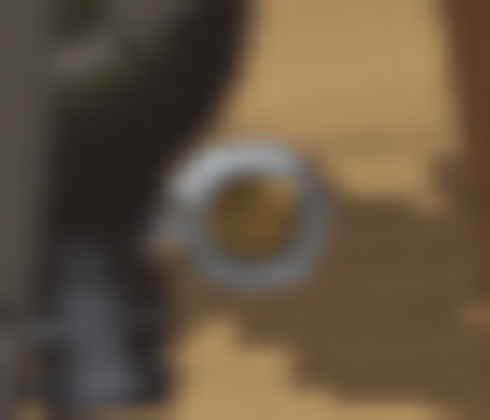

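View pics/sc12.png

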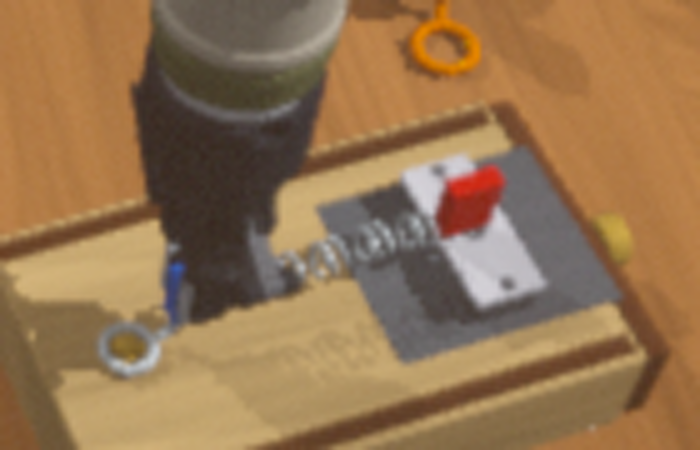

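Call:
arm_command:
  motion:
    - {"x": 0,"y": -0.4,"z": 1,"rx": 0,"ry": 0,"rz": 0,"hand": 1}
    - {"x": 0,"y": -0.8,"z": 2,"rx": 0,"ry": 0,"rz": 0,"hand": 1}
    - {"x": 0,"y": -0.8,"z": 3,"rx": 0,"ry": 0,"rz": 0,"hand": 1}
    - {"x": 0,"y": -0.8,"z": 3,"rx": 0,"ry": 0,"rz": 0,"hand": 1}

```text
clock: 17.75
tcp_pos: [0.5513, -0.0014, 0.0886]
orientation: [-0.001, 0.647, 0.763, 0.002]
wrist_force: [-1.0, 9.1, 5.7]
finger_gap: 0.011
```

Run:
```python
from h import *
s=st()
p=shot('scene');b=cv2.resize(p['image'][150:240,340:480,::-1],None,fx=5,fy=5,interpolation=2)
cv2.imwrite('pics/sc13.png',b)
p=shot('wrist','wrist13.png')
```

```text
{'clock': 17.75, 'joint_pos': [-0.1505, 0.3511, -0.2637, 0.9551, 0.0042, 1.2564], 'qvel': [0.001, 0.0009, -0.0005, 0.0021, -0.0007, -0.0005], 'tau': [-4.9693, -44.1786, 26.6544, -1.6006, -2.9527, -0.0284], 'tcp_pos': [0.5513, -0.0014, 0.0886], 'orientation': [-0.0007, 0.6468, 0.7626, 0.002], 'wrist_force': [-1.0447, 9.1457, 5.7441], 'ft_torque': [2.2957, 0.4596, -0.0379], 'finger_gap': 0.011}
```

View pics/sc13.png

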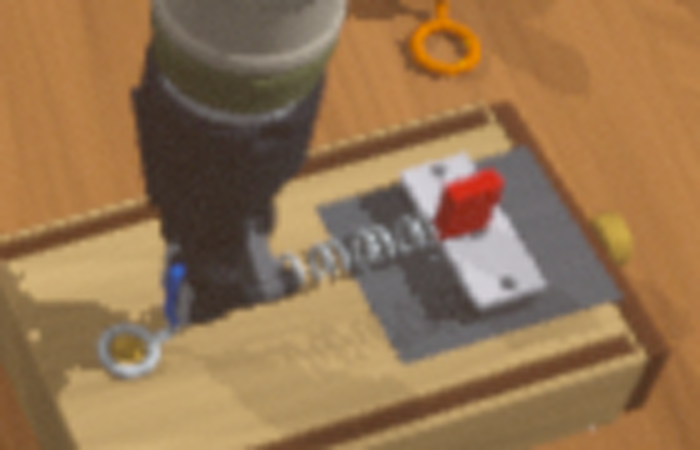

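View pics/wrist13.png

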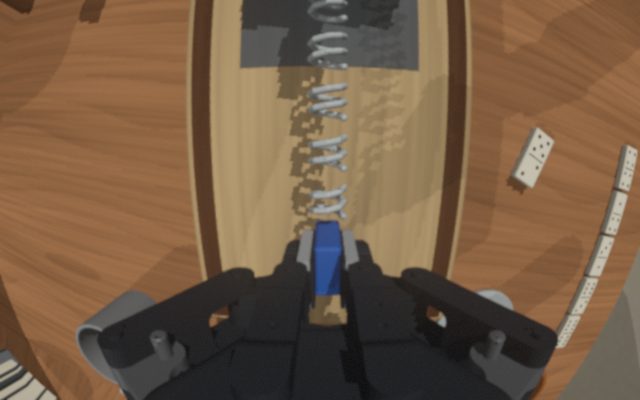

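Call:
arm_command:
  motion:
    - {"x": 0,"y": 0,"z": 0,"rx": 0,"ry": 0.6,"rz": 0,"hand": 1}
    - {"x": 0,"y": 0,"z": 0,"rx": 0,"ry": 1.2,"rz": 0,"hand": 1}
    - {"x": 0,"y": 0,"z": 0,"rx": 0,"ry": 1.2,"rz": 0,"hand": 1}

```text
clock: 18.23
tcp_pos: [0.5514, -0.0014, 0.0888]
orientation: [-0.009, 0.647, 0.763, 0.009]
wrist_force: [-1.5, 10.6, 7.0]
finger_gap: 0.0105
```

Run:
```python
from h import *
s=st()
```

```text
{'clock': 18.225, 'joint_pos': [-0.1612, 0.3545, -0.2584, 0.9636, 0.0237, 1.2453], 'qvel': [0.0029, -0.0008, -0.002, -0.0017, -0.0043, 0.0012], 'tau': [-6.1218, -43.6704, 26.5677, -1.6243, -2.6307, -0.0296], 'tcp_pos': [0.5514, -0.0014, 0.0888], 'orientation': [-0.0085, 0.6467, 0.7626, 0.0087], 'wrist_force': [-1.4646, 10.5707, 6.9601], 'ft_torque': [1.8684, 0.4586, -0.0122], 'finger_gap': 0.0105}
```

Call:
arm_command:
  motion:
    - {"x": 1,"y": -0.3,"z": 0,"rx": 0,"ry": 0,"rz": 0,"hand": 1}
    - {"x": 2,"y": -0.6,"z": 0,"rx": 0,"ry": 0,"rz": 0,"hand": 1}
    - {"x": 2,"y": -0.6,"z": 0,"rx": 0,"ry": 0,"rz": 0,"hand": 1}

```text
clock: 18.6
tcp_pos: [0.5512, -0.0009, 0.0888]
orientation: [-0.007, 0.647, 0.762, 0.008]
wrist_force: [-1.0, 6.0, 4.9]
finger_gap: 0.011
```

Run:
```python
from h import *
s=st()
p=shot('scene');b=cv2.resize(p['image'][190:240,340:400,::-1],None,fx=10,fy=10,interpolation=2)
cv2.imwrite('pics/sc14.png',b)
p=shot('top');a=p['image']
cv2.imwrite('pics/tz14.png',cv2.resize(a[150:180,275:310,::-1],None,fx=14,fy=14,interpolation=2))
```

```text
{'clock': 18.6, 'joint_pos': [-0.1588, 0.3531, -0.2604, 0.9612, 0.0209, 1.2486], 'qvel': [-0.001, -0.0011, 0.0024, 0.0003, 0.0012, -0.0003], 'tau': [-3.219, -44.1376, 25.5862, -0.6558, -1.4938, -0.0179], 'tcp_pos': [0.5512, -0.0009, 0.0888], 'orientation': [-0.0071, 0.647, 0.7624, 0.0079], 'wrist_force': [-1.0414, 6.0339, 4.9342], 'ft_torque': [1.0628, 0.123, 0.0024], 'finger_gap': 0.011}
```

View pics/sc14.png

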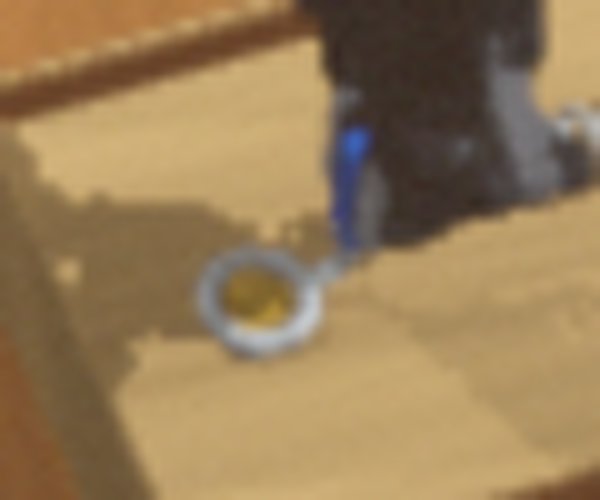

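View pics/tz14.png

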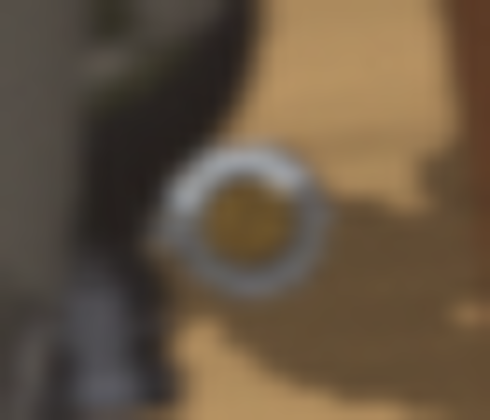

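Call:
arm_command:
  motion:
    - {"x": 1,"y": 0,"z": 0,"rx": 0,"ry": 0,"rz": 0,"hand": 1}
    - {"x": 2,"y": 0,"z": 0,"rx": 0,"ry": 0,"rz": 0,"hand": 1}
    - {"x": 3,"y": 0,"z": 0,"rx": 0,"ry": 0,"rz": 0,"hand": 1}
    - {"x": 3,"y": 0,"z": 0,"rx": 0,"ry": 0,"rz": 0,"hand": 1}

```text
clock: 19.2
tcp_pos: [0.5507, 0.0019, 0.0888]
orientation: [-0.007, 0.647, 0.762, 0.008]
wrist_force: [-0.4, 6.2, 5.7]
finger_gap: 0.0108
```

Run:
```python
from h import *
s=st()
p=shot('scene');b=cv2.resize(p['image'][190:240,340:400,::-1],None,fx=10,fy=10,interpolation=2)
cv2.imwrite('pics/sc15.png',b);W=cloud(p)
print((W[205:232,355:378:2,2]*1000).round(0).astype(int))
p=shot('top');a=p['image'];W=cloud(p)
print((W[156:176,284:304,2]*1000).round(0).astype(int))
cv2.imwrite('pics/tz15.png',cv2.resize(a[150:180,275:310,::-1],None,fx=14,fy=14,interpolation=2))
```

```text
{'clock': 19.2, 'joint_pos': [-0.1538, 0.3522, -0.2617, 0.9607, 0.0207, 1.2538], 'qvel': [-0.0002, -0.0008, 0.0008, -0.0005, 0.0007, -0.0006], 'tau': [-2.9258, -44.1987, 25.6207, -0.6169, -1.3607, -0.029], 'tcp_pos': [0.5507, 0.0019, 0.0888], 'orientation': [-0.007, 0.6471, 0.7623, 0.0078], 'wrist_force': [-0.3562, 6.1514, 5.6601], 'ft_torque': [1.0051, 0.1554, -0.0166], 'finger_gap': 0.0108}
[[ 59  63  64  61  60  62  61  60  61  97 114 121]
 [ 60  59  62  60  66  61  61  62  64  95 110 117]
 [ 60  59  59  61  60  62  59  62  64  63 105 118]
 [ 61  63  61  61  63  61  62  59  60  63 102 114]
 [ 62  59  60  64  61  64  63  63  59  60 102 112]
 [ 59  61  59  62  62  63  63  59  61  57  96 104]
 [ 61  59  63  62  64  60  61  62  62  63  93 104]
 [ 64  60  62  62  62  63  59  63  62  59  91  97]
 [ 61  59  63  59  62  61  66  59  61  60  87  99]
 [ 64  60  62  60  62  64  65  63  59  60  76  93]
 [ 62  61  63  60  65  66  69  64  60  61  74  59]
 [ 63  61  64  62  67  62  60  62  66  69  71  63]
 [ 62  62  63  69  69  70  63  61  66  67  60  62]
 [ 61  63  62  67  69  71  69  64  67  60
[... 8734 characters left out ...]
      63                   59
                    63                   57                   63
                    61                   63                   64
                    60                   65]
 [                 183                  180                  183
                    58                   64                   62
                    64                   54                   58
                    57                   58                   61
                    62                   59                   64
                    59                   58                   61
                    62                   59]]<stdin>:7: RuntimeWarning: invalid value encountered in cast
```

View pics/sc15.png

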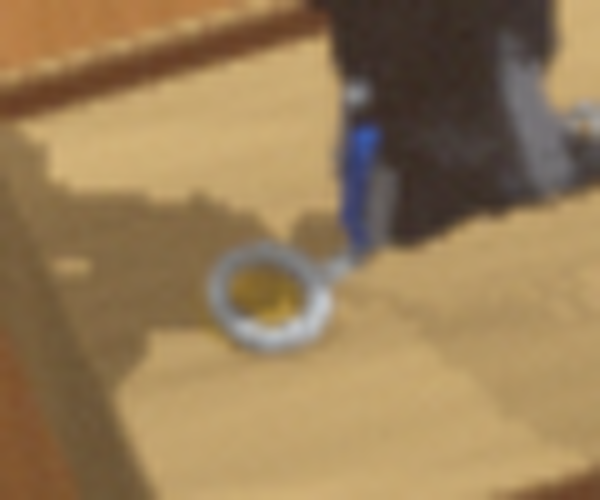

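View pics/tz15.png

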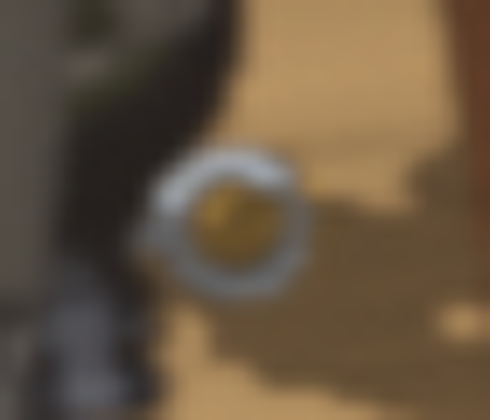

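Call:
arm_command:
  motion:
    - {"x": 1,"y": 0,"z": 0,"rx": 0,"ry": 0,"rz": 0,"hand": 1}
    - {"x": 2,"y": 0,"z": 0,"rx": 0,"ry": 0,"rz": 0,"hand": 1}
    - {"x": 3,"y": 0,"z": 0,"rx": 0,"ry": 0,"rz": 0,"hand": 1}
    - {"x": 4,"y": 0,"z": 0,"rx": 0,"ry": 0,"rz": 0,"hand": 1}
    - {"x": 4,"y": 0,"z": 0,"rx": 0,"ry": 0,"rz": 0,"hand": 1}

```text
clock: 19.92
tcp_pos: [0.5505, 0.0036, 0.0886]
orientation: [-0.005, 0.648, 0.762, 0.006]
wrist_force: [0.4, -5.6, 6.8]
finger_gap: 0.0108
```

Run:
```python
from h import *
s=st()
p=shot('scene');b=cv2.resize(p['image'][190:240,340:400,::-1],None,fx=10,fy=10,interpolation=2)
cv2.imwrite('pics/sc16.png',b)
p=shot('top');a=p['image']
cv2.imwrite('pics/tz16.png',cv2.resize(a[150:180,275:310,::-1],None,fx=14,fy=14,interpolation=2))
```

```text
{'clock': 19.925, 'joint_pos': [-0.1481, 0.3514, -0.2632, 0.9588, 0.0159, 1.261], 'qvel': [-0.0025, -0.0006, -0.0011, 0.0013, 0.0023, -0.0015], 'tau': [2.8766, -43.4997, 23.7305, 0.5247, 1.632, 0.1032], 'tcp_pos': [0.5505, 0.0036, 0.0886], 'orientation': [-0.0054, 0.6477, 0.7619, 0.006], 'wrist_force': [0.3881, -5.6014, 6.8096], 'ft_torque': [-1.1291, -0.0637, 0.0814], 'finger_gap': 0.0108}
```

View pics/sc16.png

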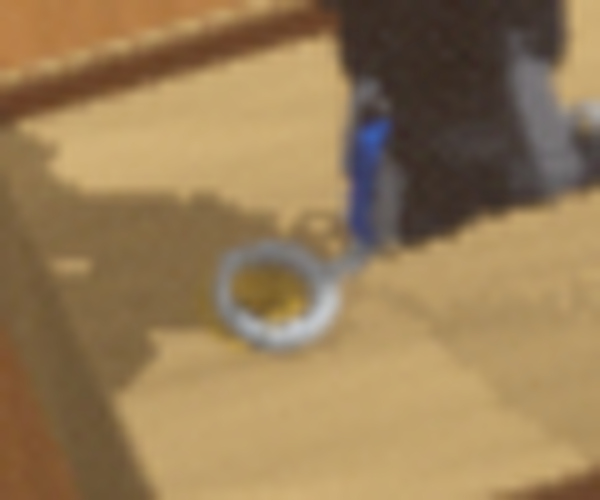

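View pics/tz16.png

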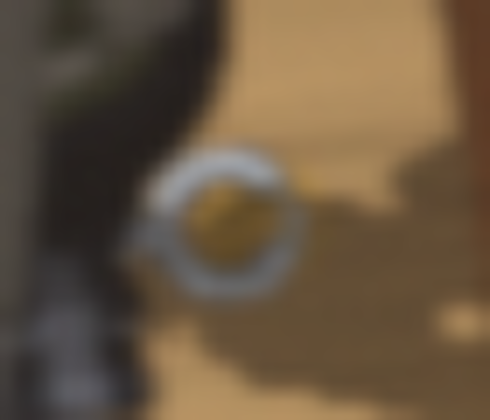

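Call:
arm_command:
  motion:
    - {"x": -1,"y": 0,"z": -0.5,"rx": 0,"ry": -0.3,"rz": 0,"hand": 1}
    - {"x": -1.5,"y": 0,"z": -0.5,"rx": 0,"ry": -0.5,"rz": 0,"hand": 1}
    - {"x": -1.5,"y": 0,"z": -0.5,"rx": 0,"ry": -0.5,"rz": 0,"hand": 1}

```text
clock: 20.4
tcp_pos: [0.5504, 0.0036, 0.0885]
orientation: [-0.003, 0.647, 0.762, 0.004]
wrist_force: [3.6, -5.0, 6.0]
finger_gap: 0.0105
```

Run:
```python
from h import *
s=st()
```

```text
{'clock': 20.4, 'joint_pos': [-0.145, 0.3506, -0.2647, 0.9566, 0.0102, 1.2633], 'qvel': [-0.0005, 0.0011, 0.0009, -0.0002, -0.0018, 0.0002], 'tau': [2.5532, -43.6062, 22.8023, 1.3583, 1.1675, 0.0083], 'tcp_pos': [0.5504, 0.0036, 0.0885], 'orientation': [-0.0032, 0.6474, 0.7621, 0.0041], 'wrist_force': [3.5874, -5.036, 5.989], 'ft_torque': [-0.8364, -0.5639, -0.0036], 'finger_gap': 0.0105}
```

Call:
arm_command:
  motion:
    - {"x": -0.7,"y": 0.5,"z": 0,"rx": 0,"ry": 0,"rz": 0,"hand": 1}
    - {"x": -1.4,"y": 0.8,"z": 0,"rx": 0,"ry": 0,"rz": 0,"hand": 1}
    - {"x": -1.4,"y": 0.8,"z": 0,"rx": 0,"ry": 0,"rz": 0,"hand": 1}

```text
clock: 20.78
tcp_pos: [0.5505, 0.0035, 0.0885]
orientation: [-0.004, 0.647, 0.762, 0.004]
wrist_force: [0.9, -1.4, 7.7]
finger_gap: 0.0108
```

Run:
```python
from h import *
s=st()
```

```text
{'clock': 20.775, 'joint_pos': [-0.1462, 0.352, -0.2626, 0.9592, 0.0121, 1.2613], 'qvel': [0.002, 0.001, 0.0006, -0.002, -0.001, -0.0006], 'tau': [0.5835, -42.5253, 23.5291, 0.159, 0.2868, -0.0168], 'tcp_pos': [0.5505, 0.0035, 0.0885], 'orientation': [-0.0045, 0.6471, 0.7624, 0.0043], 'wrist_force': [0.8709, -1.4205, 7.7049], 'ft_torque': [-0.1731, -0.0655, -0.0055], 'finger_gap': 0.0108}
```

Call:
arm_command:
  motion:
    - {"x": 0,"y": 0,"z": 0,"rx": 0,"ry": 0,"rz": 0,"hand": 0.5}
    - {"x": 0,"y": 0,"z": 0,"rx": 0,"ry": 0,"rz": 0,"hand": -0.3}
    - {"x": 0,"y": 0,"z": 0,"rx": 0,"ry": 0,"rz": 0,"hand": -0.5}
    - {"x": 0,"y": 0,"z": -5,"rx": 0,"ry": 0,"rz": 0,"hand": -0.5}
    - {"x": 0,"y": 0,"z": -35,"rx": 0,"ry": 0,"rz": 0,"hand": -0.5}
    - {"x": 0,"y": 0,"z": -75,"rx": 0,"ry": 0,"rz": 0,"hand": -0.5}
    - {"x": -20,"y": 0,"z": -105,"rx": 0,"ry": 0,"rz": 0,"hand": -0.5}
    - {"x": -50,"y": 0,"z": -120,"rx": 0,"ry": 0,"rz": 0,"hand": -0.5}
    - {"x": -70,"y": 0,"z": -120,"rx": 0,"ry": 0,"rz": 0,"hand": -0.5}
    - {"x": -70,"y": 0,"z": -120,"rx": 0,"ry": 0,"rz": 0,"hand": -0.5}

```text
clock: 22.02
tcp_pos: [0.5615, -0.0683, 0.206]
orientation: [-0.005, 0.648, 0.762, 0.004]
wrist_force: [0.2, -0.0, 0.7]
finger_gap: 0.0643
```

```bash
python3 - <<'E'
from h import *
import pickle
s=st()
p=shot('scene');b=cv2.resize(p['image'][150:250,335:485,::-1],None,fx=5,fy=5,interpolation=2)
cv2.imwrite('pics/sc17.png',b)
p=shot('wrist','wrist17.png');pickle.dump((s,p),open('w17.pkl','wb'))
E
python3 m1.py w17.pkl 280 60 380 220 4 c17.png
```

```text
{'clock': 22.025, 'joint_pos': [-0.269, 0.3076, -0.0237, 1.2459, 0.0113, 1.1409], 'qvel': [0.0268, -0.0025, -0.022, 0.0068, 0.0109, 0.0098], 'tau': [-0.8003, -47.9138, 30.3513, -0.0793, -0.08, -0.1091], 'tcp_pos': [0.5615, -0.0683, 0.206], 'orientation': [-0.0053, 0.648, 0.7616, 0.0038], 'wrist_force': [0.2042, -0.0289, 0.6906], 'ft_torque': [-0.0104, -0.0293, -0.096], 'finger_gap': 0.0643}
```

View pics/sc17.png

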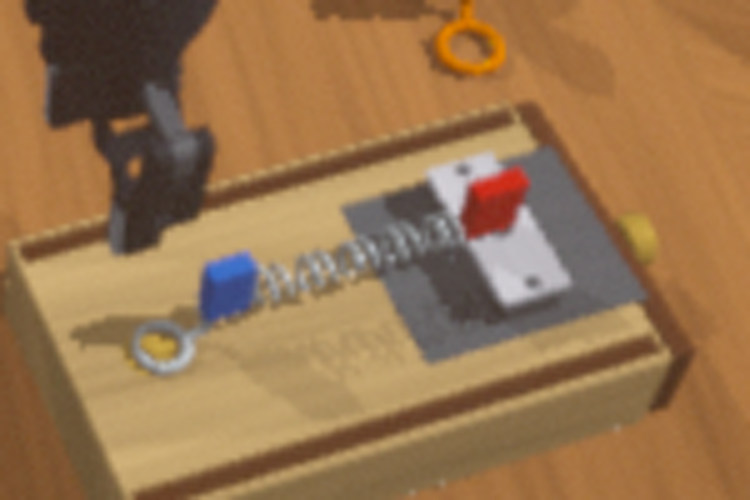

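View pics/wrist17.png

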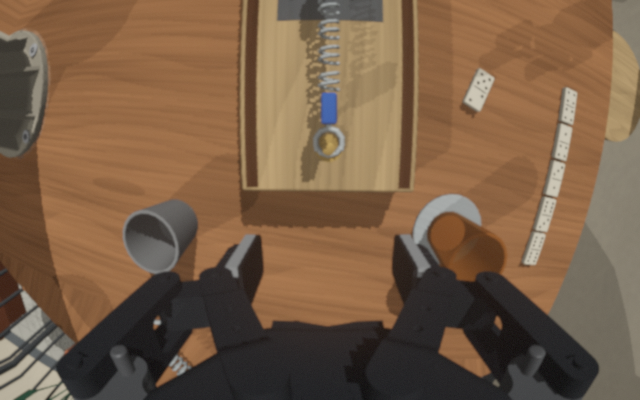

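View pics/c17.png

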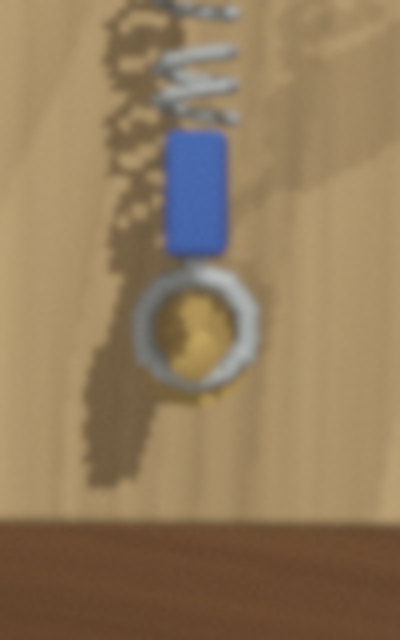

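Run:
```python
from h import *
import pickle
s,p=pickle.load(open('w17.pkl','rb'));W=cloud(p,True)
im=p['image'].astype(int)
K=W[...,2]*1000
# ring pixels around (329,142): radius ~ 13-15px
v,u=np.mgrid[0:400,0:640];cx,cy=280+197/4-.5,60+327/4-.5
r=np.hypot(u-cx,v-cy);th=np.degrees(np.arctan2(v-cy,u-cx))
for a in range(-180,180,45):
    m=(r>11.5)&(r<14.5)&(th>=a)&(th<a+45);print('ring',a,m.sum(),np.nanmedian(K[m]).round(1))
m=(r>19)&(r<24)&(v>cy);print('face',np.nanmedian(K[m]))
hx,hy=280+202/4-.5,60+348/4-.5;m=np.hypot(u-hx,v-hy)<4;print('head',np.nanmedian(K[m]),np.nanmax(K[m]))
m=(v>95)&(v<120)&(np.abs(u-329)<5);print('blue top',np.nanmedian(K[m]), 'grad', [np.nanmedian(K[r,324:335]).round(1) for r in range(94,124,3)])
p=shot('scene');Ws=cloud(p);c=p['image'].astype(int)
for nm,m in (('red',(c[...,0]>2.2*c[...,1])&(c[...,0]>150)&(c[...,1]<60)),('blue',(c[...,2]>1.6*c[...,0])&(c[...,2]>80))):
    q=np.zeros_like(m);q[150:250,335:460]=m[150:250,335:460];z=Ws[q][:,2];print(nm,q.sum(),np.nanpercentile(z,[2,50,90,98]).round(4))
```

```text
ring -180 32 63.1
ring -135 30 63.4
ring -90 30 63.0
ring -45 33 63.2
ring 0 30 63.3
ring 45 32 63.4
ring 90 28 63.6
ring 135 30 63.0
face 57.792950863850415
head 67.25911564468583 68.83190941625517
blue top 114.42724023678592 grad [np.float64(114.3), np.float64(114.7), np.float64(114.8), np.float64(114.0), np.float64(114.2), np.float64(114.3), np.float64(114.5), np.float64(114.5), np.float64(113.8), np.float64(114.2)]
red 40 [0.1081 0.1196 0.1215 0.1221]
blue 100 [0.0867 0.1108 0.118  0.1195]
```

Call:
arm_command:
  motion:
    - {"x": 30,"y": 0,"z": -2,"rx": 0,"ry": 0,"rz": 0,"hand": -0.5}
    - {"x": 80,"y": 0,"z": -4,"rx": 0,"ry": 0,"rz": 0,"hand": -0.5}
    - {"x": 130,"y": 0,"z": -4,"rx": 0,"ry": 0,"rz": 0,"hand": -0.5}
    - {"x": 170,"y": 0,"z": -4,"rx": 0,"ry": 0,"rz": 0,"hand": -0.5}
    - {"x": 170,"y": 0,"z": -4,"rx": 0,"ry": 0,"rz": 0,"hand": -0.5}
    - {"x": 170,"y": 0,"z": -4,"rx": 0,"ry": 0,"rz": 0,"hand": -0.5}

```text
clock: 22.92
tcp_pos: [0.5337, 0.1009, 0.2126]
orientation: [-0.005, 0.647, 0.763, 0.004]
wrist_force: [0.2, -0.2, -0.0]
finger_gap: 0.064
```

```bash
python3 - <<'E'
from h import *
import pickle
s=st();p=shot('wrist','wrist18.png');pickle.dump((s,p),open('w18.pkl','wb'))
W=cloud(p,True);c=p['image'].astype(int);m=(c[...,0]>2.2*c[...,1])&(c[...,0]>90)&(c[...,1]<70)
q=np.zeros_like(m);q[80:260,290:370]=m[80:260,290:370];v,u=np.nonzero(q)
for r in range(v.min(),v.max()+1,4): print(r,np.nonzero(q[r])[0][[0,-1]] if q[r].any() else '',np.nanmedian(W[r][q[r]],0).round(4))
E
python3 m1.py w18.pkl 230 40 430 200 4 c18.png
```

```text
{'clock': 22.925, 'joint_pos': [0.0324, 0.2586, -0.074, 1.2407, 0.0119, 1.4387], 'qvel': [-0.0292, 0.0024, 0.005, -0.0005, -0.0022, -0.0002], 'tau': [0.8627, -44.8006, 29.4629, 0.068, 0.0841, 0.0066], 'tcp_pos': [0.5337, 0.1009, 0.2126], 'orientation': [-0.0049, 0.6466, 0.7628, 0.0036], 'wrist_force': [0.1516, -0.1818, -0.0105], 'ft_torque': [-0.0368, -0.0103, 0.0197], 'finger_gap': 0.064}
130 [325 332] [0.5246 0.1553 0.1096]
134 [323 334] [0.525  0.1525 0.1169]
138 [323 334] [0.5255 0.1495 0.117 ]
142 [322 334] [0.5256 0.1464 0.1167]
146 [322 333] [0.5258 0.1434 0.1173]
150 [322 334] [0.5267 0.1402 0.1167]
154 [322 334] [0.5272 0.1371 0.1167]
158 [321 335] [0.5277 0.1343 0.1169]
162 [321 335] [0.5278 0.131  0.1167]
```

View pics/c18.png

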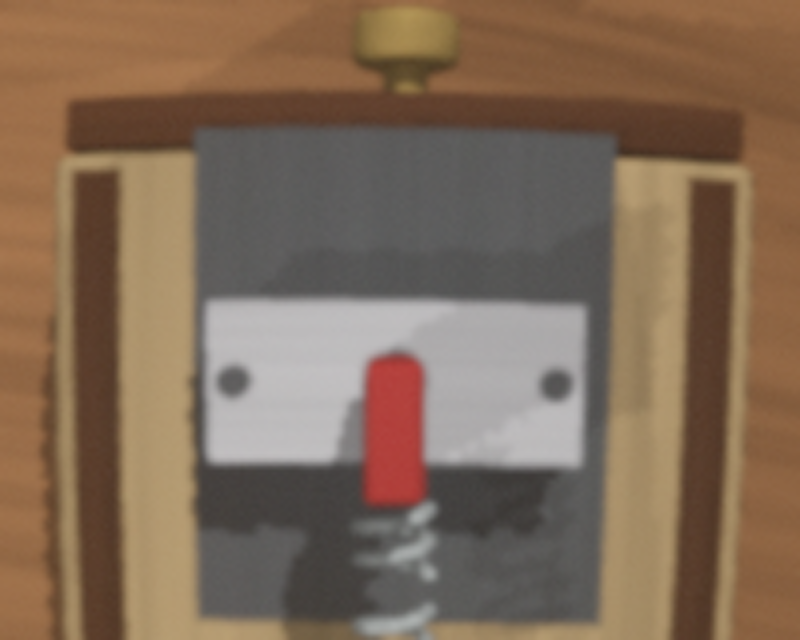

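```bash
python3 -c "
from workcell import hand_in,get_state
print(get_state()['clock']);print(hand_in())"
```

```text
22.975
the job is handed in; nothing more can be done
None
```

The spring is fitted and the job is handed in, at about 23 s on the robot's clock. I refitted the smaller silver spring, hooking the red end through the strip first and then dropping the eye over the post. No verdict was reported.

**What I did**
- **Hook:** I found the strip's hole by wrist camera and lowered the hook tip about 18 mm past the top of the strip, with almost no contact force.
- **Stretch:** I pulled the blue end out, which shut the drawer. The pull read up to 10.6 N. That peak was probably partly friction on the work face, because the spring alone should give about 8 N at roughly 45–50 mm of stretch.
- **Eye:** I lowered the eye over the post and eased back until the post's neck carried the pull. The side force on the gripper reversed, then fell to about 1.5 N before I let go.

**Last checks, gripper well clear**
- **Eye:** The ring lies flat, its top 5.4 mm above the work face. The post's head stands 9.5–11 mm above the face, so the eye is under it.
- **Spring and drawer:** Both blocks are level with their tops at about full height. The spring stays stretched, and the drawer front sits flush against the unit.
- **Other items:** The glass, coaster, cup and domino looked undisturbed.

**What disagreed**
- **Camera positions:** They differed by 1–3 mm between views, and one early post reading was about 6 mm off, so I centred the eye using the top and scene views.
- **Downward force:** Between 2.5 and 8 N pressed on the unit while I lowered and seated the eye. Some of it was probably the hook tip touching the work face.
- **Red block height:** The block may sit 1–2 mm high, which would still leave the hook well through the hole.

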